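# Home the filler spreader in the shadow drawer

### The job

Slide the blue filler spreader across the drawer's black tray into its orange cut-out, press it down by its white spine until the red spring catch snaps over it and it lies flat, then shut the drawer fully. The spanner must stay in its own cut-out, and leave everything else on the bench where it is.

Things in the scene. Friction and masses are not known exactly. Their poses are not given: they have to be found in the camera images.
- spreader: Filler spreader, flat plate, 100 mm along its x, 120 mm along y, too wide and flat to grasp, 0.16 kg. White spine at y -60 to -32 mm, 9 mm thick; the rest blue, 6 mm thick, steel strip at the nose (+y). Corner +x,+y cut at 45 degrees, 25 mm along each edge. Origin: underside, centre of the 100 x 120 outline. Starts on the deck right (-y) of the cut-out, skewed up to 0.5 rad, nose towards it.
- pocket (a point): Centre of the floor of the orange cut-out on the drawer. x: towards the drawer's back (the way it shuts), y: left along its front, z up. Home: the spreader's origin here, axes parallel. 104 mm along x, 122 mm along y, 18 mm deep below the black deck; corner +x,+y filled to match the cut corner. Its front side (x = -52 mm) is the drawer's front panel, its -y edge at y = -61 mm.
- fence (a point): Point on the inner face of the drawer's front panel, at deck height, on the line of deck; axes as pocket. The panel is a straight fence along y over deck and cut-out, 16 mm higher than the deck: a spreader drawn (-x) square against it can be slid along it in +y until it drops in.
- deck (a point): Middle of the free black deck right of the cut-out, on its surface; axes as pocket. Deck: x -102 to +102 mm from here, y -112 to +112 mm (cut-out edge at +112). Walls round it stand 6 mm above it. With the drawer fully out the grey unit begins at x = +108 mm, its top 37 mm above the deck; low goods up to 20 mm high lie on it more than 110 mm behind its front.
- catch_body (a joint): Red spring catch in the cut-out's -y wall, 36 mm wide, at x = -2 mm of pocket. m: 0 = out, slippery nose 4 mm over the cut-out, underside 10 mm above its floor, sloping top just below the deck; 0.006 = pushed back. The spine lands on the slope and must be pressed past it (some 4 to 10 N); it then springs back over the spine. Press at least 16 mm in from the spine's outer edge, clear of the nose.
- drawer_body (a joint): How far the drawer is out, m: 0 = shut, 0.21 = at its stop. Starts fully out. Stiff runners hold it against about 4 N along x; it stays where left.
- drawer_front (a point): Middle of the outer face of the drawer's blue front panel (406 mm wide, from 26 mm below to 24 mm above this point); axes as pocket: push along +x to shut. The deck is 8 mm above this point.
- spanner: Steel double-ended spanner, 146 x 32 x 7 mm, long along its y, lying in its own cut-out in the same tray (behind the big one, origin about 106 mm in x and -15 mm in y from pocket). Origin: centre of its underside.
- unit: Grey metal drawer unit fixed to the bench, 410 mm wide, 75 mm high; origin on the bench, front face 105 mm before the origin; x as for pocket.
- spray_gun: Orange and yellow spray gun lying on a grey rest, about 170 mm, left of the drawer; origin on the bench. Bystander.
- tin_green: Green tin, 84 mm across, 130 mm high; origin at its foot. Bystander, right of the drawer.
- tin_white: White tin of the same size. Bystander, right of the drawer.
- tin_steel: Bare metal tin of the same size. Bystander, right of the drawer.
- mix_cup: White mixing cup, 90 mm across, 110 mm high; origin at its foot. Bystander, left.
- paddle: Stirring paddle 200 mm long lying on the bench at the right. Bystander.
There are look-alikes about, which are no part of the job. Of the things that look like the spreader, the middle-sized one is meant.

How it is judged:
By the outcome, as a careful person would: the job done as asked, in the order asked, and still so for the second after the job is handed in, with the robot touching nothing.
It also fails if it takes over 61 s, if anything falls off the work surface, if the arm or the gripper's body presses on something with over 40 N, if the wrist force passes 120 N, or if a joint passes its speed limit or range.

### The arm

A 7-joint arm with a two-finger parallel gripper is mounted at the origin on the work surface. World frame = base frame: x ahead of the robot, y to its left, z up, the work surface at z = 0. Lengths are in m, angles in rad, forces in N, time in s.
With the tool pointing down it reaches from about 0.425 to 0.925 m from the base axis. Payload 6.8 kg.
Tool frame: the origin (TCP) lies at the centre of the arm's flange, where the gripper is bolted on; the fingertips stand 173 mm ahead of it and the grasp point (between the pads) lies 155 mm ahead of it (r.hold_point_z is the distance from the TCP to the grasp point, in m); z points along the fingers, x is the direction in which the jaws open and shut, and the axes are right-handed (so a half turn about z gives the same grasp; the last joint's range is limited). The gripper opens to 85 mm and grips with 20 to 120 N. Pads are 22 mm wide; open, the fingers measure 114 mm over their backs; the gripper's body (76 mm by 85 mm) begins 54 mm behind the grasp point. The pads swing forward as they close: fully open they stand 13 mm farther back than shut.
Start: joints at [-1.376, 0.477, 0.022, 1.555, -0.011, 1.109, -0.083], TCP at [0.201, 0.644, 0.405] pointing down, gripper open.
Joint ranges: [-2.96, 2.96], [-0.34, 2.1], [-1.41, 1.46], [0.24, 2.44], [-1.37, 4.51], [0.17, 1.92], [-2.96, 2.96]. Speed limits (rad/s): [2.39, 2.39, 3.14, 3.14, 3.14, 3.14, 3.14].

### API

Orientations are given as a rotation vector (axis times angle).
In Python, from bench import r gives the robot as it stands.
- The arm moves only by the tool apply_moves, never from a script. Its arguments are lists of equal length, an entry for each row: "dp": the shift along the tool's x, y, z scaled (see below), a list of three; "twist": the turn, a rotation vector about the tool's x, y, z scaled (see below), a list of three; "jaw": the closure in counts, from 0 (fully open) to 255 (shut). In form: {"dp": [[x, y, z], ...], "twist": [[rx, ry, rz], ...], "jaw": [jaw, ...]}. A call has 1 to 20 rows; each row shifts and turns the pose as measured when the row begins, along the tool's axes as they then stand; what a row does not reach is not made up. The controller multiplies each number of a shift by 12 cm and each number of a turn by 120 degrees. A row lasts 1/10 s, in which the tool goes at most 50 mm and 8.59 degrees, less where a joint would pass 70% of its speed; a pose out of reach is approached as far as the arm can. A call with a number of a shift or a turn outside -1 to 1 is refused whole. A call with a gripper value outside its range is refused whole. The fingers move at their own pace and stop on an object; "grip_force" is the grip in N (left out, the last holds). Time passes only in rows, so rows that do not move let the fingers close. It gives the time, the measured TCP pose, the force and the opening at its end, in the units of the state.
- r.get_obs(): the state, without advancing time (a new reading comes with each control period).
- r.grab_frame(name): name is "side" or "top"; returns a dict with "color" (420x560x3 uint8, red, green, blue), "z_map" (420x560 float32, m along the optical axis (not along the pixel's ray), 0 where there is no reading), "intrinsics" (3x3 intrinsics, pixels), "R" (3x3) and "t" (3): a world point X has camera coordinates R X + t. Camera axes: x right, y down, z forward; pixel columns grow to the right and rows downward; lengths in m; the calibration is good to about 2 mm. A picture is of the moment at which its call begins.
- r.hand_in(): hands the job in, once; it reports no verdict.
The state is a dict: "clock": time; "joints": joint angles; "qvel": joint speeds; "tau": joint torques, N m; "tcp_pos": TCP position; "orientation": TCP orientation; "contact_force": force on the tool from outside, world axes, zero at the start; "moment": the same for the moment, N m; "grip_width": finger opening in m.
Only numpy, scipy, OpenCV 4.12 (cv2) and the standard library are available. Lean on these libraries where they do the work, as an engineer would, in place of code of your own. Each camera call takes 0.05 s, during which the arm holds its last target.

## Working session

There is one attempt and no reset: what is moved stays moved. The work goes in short steps, Python scripts to look and compute and a tool call to move; the robot and the scene stay as the last step left them, time stands still between calls to the robot, and variables do not carry over. Pictures are saved under pics/ and viewed, and the job is handed in when it is done.

Besides the shell and the picture viewer there is one more tool, called after ">>>" by a JSON object that holds its "method" and its "body". apply_moves: Moves the arm, as the interface text tells. Shifts and turns lie within -1 to 1; 1 stands for 12 cm of shift or 120 degrees of turn. Its arguments: {"type":"object","properties":{"dp":{"type":"array"},"twist":{"type":"array"},"jaw":{"type":"array"},"grip_force":{"type":"number"}},"required":["dp","twist","jaw"]}

```bash
ls; mkdir -p pics
cat > h.py <<'E'
import numpy as np,cv2
from bench import r
def grab(n,f):
    d=r.grab_frame(n); np.savez(f'{n}.npz',**d); cv2.imwrite(f'pics/{f}.png',d['color'][:,:,::-1]); return d
def load(n): return dict(np.load(f'{n}.npz'))
def pt(d,u,v,z=None):
    K=d['intrinsics'];R=d['R'];t=d['t']
    ray=np.linalg.inv(K)@np.array([u,v,1.])
    if z is None:
        zz=d['z_map'][int(round(v)),int(round(u))]; return R.T@(ray*zz-t)
    c=-R.T@t; w=R.T@ray; return c+w*(z-c[2])/w[2]
def px(d,X):
    c=d['R']@np.array(X)+d['t']; p=d['intrinsics']@c; return p[:2]/p[2]
def crop(d,u0,v0,u1,v1,s,f):
    c=d['color'][v0:v1,u0:u1,::-1]; cv2.imwrite(f'pics/{f}.png',cv2.resize(c,None,fx=s,fy=s,interpolation=cv2.INTER_CUBIC))
E
python3 - <<'E'
from h import *
for n in('top','side'): grab(n,n+'0')
o=r.get_obs(); print({k:np.round(v,3) for k,v in o.items()}, r.hold_point_z)
E
```

```text
pics
{'clock': np.float64(0.1), 'joints': array([-1.376,  0.478,  0.022,  1.556, -0.011,  1.109, -0.083]), 'qvel': array([ 0.001, -0.001,  0.001, -0.003,  0.002, -0.   , -0.   ]), 'tau': array([ 5.0000e-03, -5.9776e+01,  1.6140e+00, -2.8196e+01,  1.3000e-02,
        5.0000e-03, -0.0000e+00]), 'tcp_pos': array([0.201, 0.644, 0.404]), 'orientation': array([ 2.53e+00,  1.86e+00, -2.00e-03]), 'contact_force': array([0.008, 0.286, 0.114]), 'moment': array([ 0.059,  0.047, -0.048]), 'grip_width': np.float64(0.086)} 0.1547
```

View pics/top0.png

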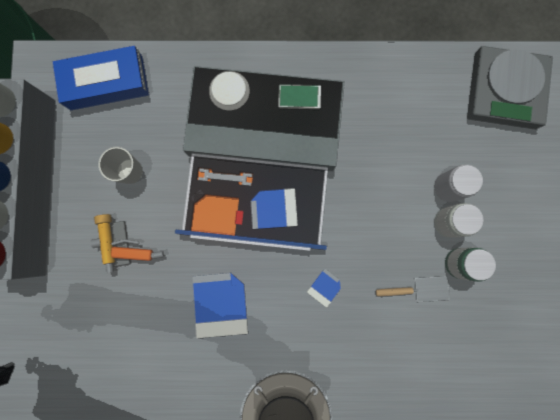

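View pics/side0.png

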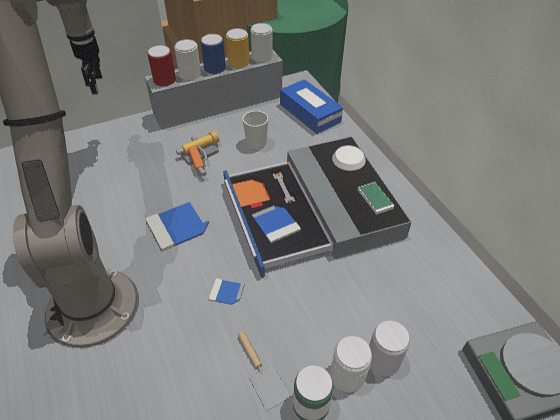

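Three look-alikes in the top view: a large one on the bench (220,305), a small one on the bench (324,288) and the one on the deck (273,208). The deck one is the middle-sized one, so I'll check it in a close crop.

Run:
```python
from h import *
d=load('top'); crop(d,170,140,340,260,4.7,'c1')
for p in [(200,260),(255,160),(305,180),(273,208),(290,208),(310,200),(215,215),(260,240)]: print(p,pt(d,*p).round(3))
print(d['intrinsics'][0,0], (-d['R'].T@d['t']).round(3))
d=load('side'); crop(d,215,130,345,275,4,'c1s')
```

```text
(200, 260) [0.415 0.237 0.002]
(255, 160) [0.686 0.086 0.047]
(305, 180) [ 0.633 -0.05   0.039]
(273, 208) [0.556 0.036 0.043]
(290, 208) [ 0.556 -0.01   0.046]
(310, 200) [ 0.579 -0.064  0.036]
(215, 215) [0.538 0.196 0.019]
(260, 240) [0.47  0.07  0.051]
447.4515331575859 [0.444 0.012 1.243]
```

View pics/c1.png

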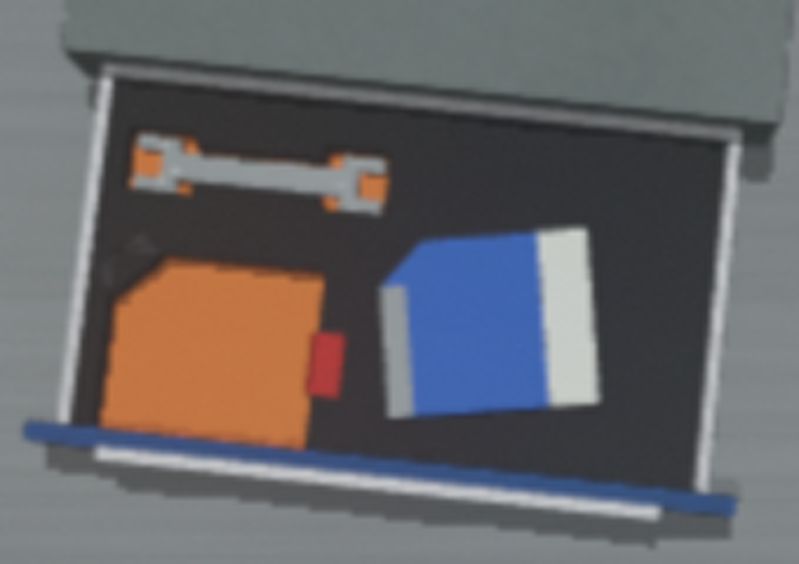

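View pics/c1s.png

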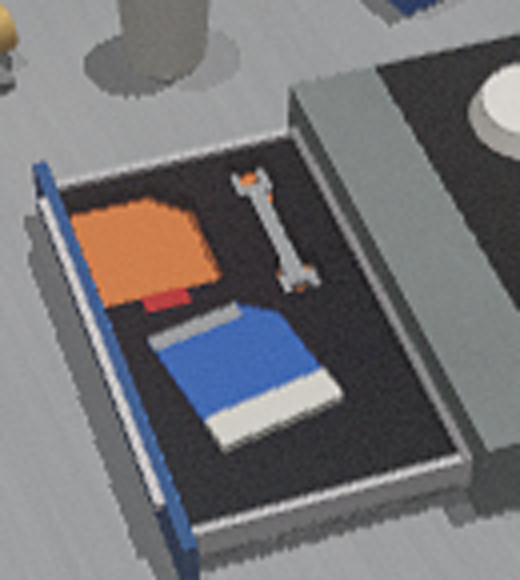

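```bash
cat >> h.py <<'E'
def fit(M,W):
    M=np.array(M)[:,:2];W=np.array(W)[:,:2];a=M-M.mean(0);b=W-W.mean(0)
    th=np.arctan2((a[:,0]*b[:,1]-a[:,1]*b[:,0]).sum(),(a*b).sum())
    Rm=np.array([[np.cos(th),-np.sin(th)],[np.sin(th),np.cos(th)]]);t=W.mean(0)-Rm@M.mean(0)
    return th,t,((M@Rm.T+t-W)*1000).round(1)
E
python3 - <<'E'
from h import *
d=load('top')
f=lambda U,V,z:pt(d,170+(U+.5)/4.7-.5,140+(V+.5)/4.7-.5,z)
# depth check
for U,V in [(450,480),(650,350),(500,200),(250,220),(450,320),(570,320),(220,350),(200,300),(400,460)]:
    u=170+(U+.5)/4.7-.5;v=140+(V+.5)/4.7-.5; print(U,V,pt(d,u,v).round(4))
zd=.037
M=[(.05,-.06),(-.05,-.06),(-.05,.06),(-.05+.075,.06),(.05,.035),(.05,-.032),(-.05,-.032)]
I=[(588,228,9),(600,403,9),(388,418,6),(380,288,6),(425,242,6),(537,231,9),(549,406,9)]
print('spr',fit(M,[f(a,b,zd+c/1000) for a,b,c in I]))
# pocket
M=[(.052,-.061),(.052,.036),(.027,.061),(-.052,-.285),(.152,-.285)]
I=[(324,275,0),(170,257,0),(115,300,0)]
print('poc',fit(M[:3],[f(a,b,zd) for a,b,c in I]))
print('panel top in edge',f(100,428,zd+.016),f(700,492,zd+.016),'outer',f(25,438,zd+.016),f(735,513,zd+.016))
print('panel outer edges L,R top', f(25,422,zd+.016), f(735,495,zd+.016))
print('back wall', f(110,78,zd+.006),f(738,140,zd+.006))
print('catch',f(345,335,zd),f(340,399,zd),f(317,333,zd))
E
```

```text
450 480 [0.465  0.0556 0.0536]
650 350 [ 0.5405 -0.0582  0.0372]
500 200 [0.6274 0.0287 0.0358]
250 220 [0.6147 0.1734 0.0377]
450 320 [0.5567 0.0568 0.0426]
570 320 [ 0.5561 -0.0118  0.0527]
220 350 [0.5405 0.192  0.0192]
200 300 [0.5701 0.2048 0.0166]
400 460 [0.4765 0.0849 0.0383]
spr (np.float64(0.07371009794014323), array([0.55490578, 0.0347533 ]), array([[-0.6,  0.7],
       [ 0.1,  0.4],
       [ 0.4, -0.8],
       [ 0.5, -0.7],
       [ 0.5,  1.8],
       [-0.8, -0.6],
       [-0.1, -0.7]]))
poc (np.float64(-0.09080488910139538), array([0.53665529, 0.19210695]), array([[-0. , -3.4],
       [-1.3,  3.8],
       [ 1.3, -0.3]]))
panel top in edge [0.49315639 0.25432277 0.053     ] [ 0.45910745 -0.08536842  0.053     ] outer [0.48724239 0.29677619 0.053     ] [ 0.44745029 -0.10501907  0.053     ]
panel outer edges L,R top [0.49630688 0.29703485 0.053     ] [ 0.45754523 -0.1050621   0.053     ]
back wall [0.6967997  0.25563061 0.043     ] [ 0.66193134 -0.10864519  0.043     ]
catch [0.54820379 0.11745974 0.037     ] [0.51128252 0.11982836 0.037     ] [0.54927333 0.1336273  0.037     ]
```

Run:
```python
from h import *
d=load('top'); crop(d,170,180,270,255,8,'c2'); crop(d,240,180,340,255,8,'c3')
s=load('side'); print((-s['R'].T@s['t']).round(3)); crop(s,220,165,290,275,7,'c4')
```

```text
[ 0.169 -0.817  1.12 ]
```

View pics/c2.png

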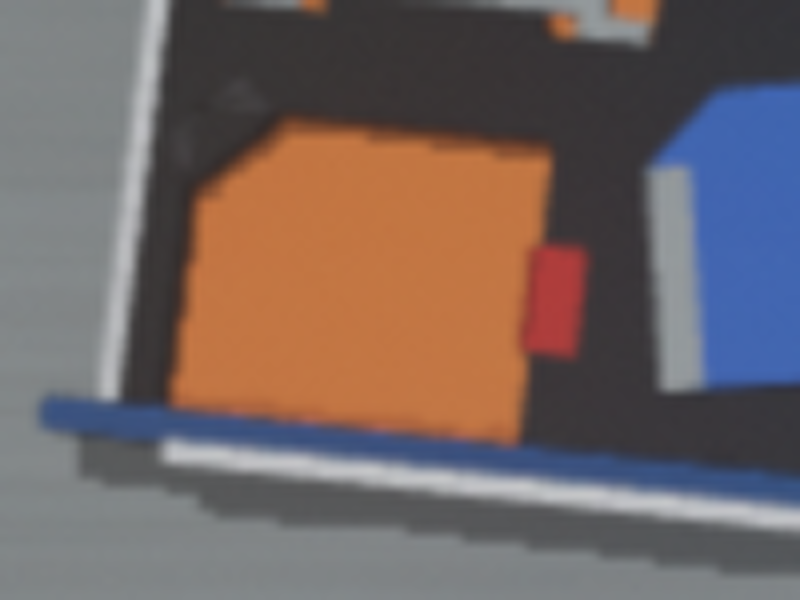

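View pics/c3.png

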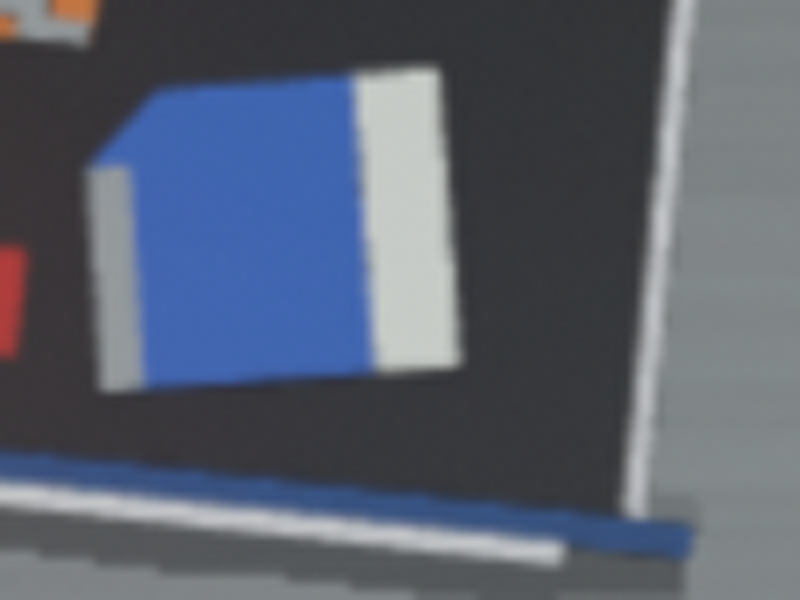

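View pics/c4.png

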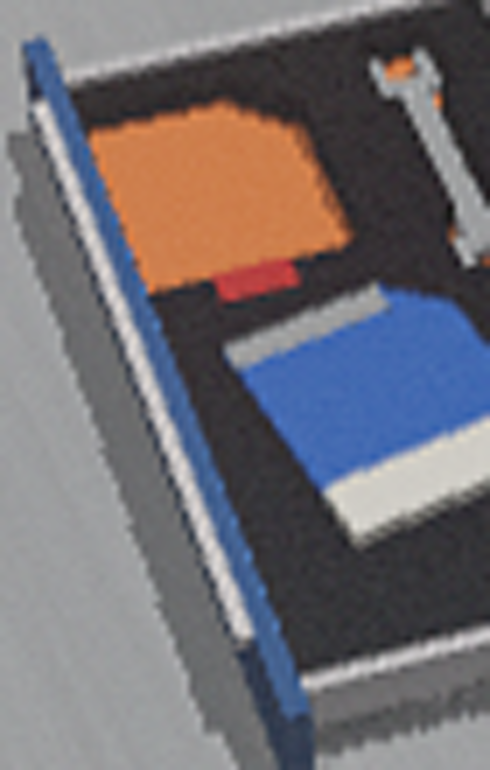

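Run:
```python
from h import *
d=load('top'); zd=.037
f=lambda U,V,z:pt(d,170+(U+.5)/8-.5,180+(V+.5)/8-.5,z)
g=lambda U,V,z:pt(d,240+(U+.5)/8-.5,180+(V+.5)/8-.5,z)
P=np.array([f(120,402,.053),f(520,445,.053),g(0,455,.053),g(625,515,.053)]);print(P.round(4))
s=np.polyfit(P[:,1],P[:,0],1); th=-np.arctan(s[0]); print('th',th)
ex=np.array([np.cos(th),np.sin(th)]);ey=np.array([-ex[1],ex[0]])
xf=np.mean(P[:,:2]@ex); E=np.array([f(552,150,zd),f(524,420,zd)])[:,:2]; ye=E@ey; print('edge y',ye)
print('rear edge x', f(552,148,zd)[:2]@ex-xf, f(285,118,zd)[:2]@ex-xf,'front-edge ends y',f(42,400,.053)[:2]@ey,g(692,527,.053)[:2]@ey)
print('cut', (f(285,118,zd)[:2]@ey-ye.mean()), (f(195,188,zd)[:2]@ex-xf))
print('right wall inner',g(668,50,.043)[:2]@ey-ye.mean(),g(625,500,.043)[:2]@ey-ye.mean())
print('outer face', f(42,425,.053)[:2]@ex-xf,g(690,558,.053)[:2]@ex-xf)
M=[(.05,-.06),(-.05,-.06),(-.05,.06),(-.05+.075,.06),(.05,.035),(.05,-.032),(-.05,-.032)]
I=[(438,67,9),(462,365,9),(100,391,6),(86,168,6),(160,92,6),(352,73,9),(375,372,9)]
ts,t,res=fit(M,[g(a,b,zd+c/1000) for a,b,c in I]); print(ts,t,res)
o=xf*ex+ye.mean()*ey+.052*ex+.061*ey; print('pocket',o)
print('spreader in pocket', (t-o)@ex,(t-o)@ey, ts-th)
```

```text
[[ 0.4953  0.2713  0.053 ]
 [ 0.4818  0.1376  0.053 ]
 [ 0.4786  0.1243  0.053 ]
 [ 0.46   -0.0831  0.053 ]]
th -0.09890527001984249
edge y [0.1868949  0.18590765]
rear edge x 0.10190191138111193 0.10266837823605224 front-edge ends y 0.34483375326563387 -0.05968872064778812
cut 0.09212742504922602 0.07572402585557048
right wall inner -0.2238180407121752 -0.22397877426841928
outer face -0.009681129902669228 -0.0113734934770639
0.07736928485104605 [0.55519743 0.03525938] [[-0.6  0.3]
 [ 0.2  0.9]
 [ 0.2 -0.8]
 [-0.3 -0.6]
 [ 0.6  1.2]
 [-0.6 -0.8]
 [ 0.5 -0.3]]
pocket [0.53939757 0.19509239]
spreader in pocket 0.031505209557156556 -0.1574917420410306 0.17627455487088856
```

```bash
cat >> h.py <<'E'
from scipy.spatial.transform import Rotation as Ro
PO=np.array([.5400,.1950]);TH=-.0985
def P2W(x,y):
    c,s=np.cos(TH),np.sin(TH); return PO+[c*x-s*y,s*x+c*y]
def W2P(w):
    c,s=np.cos(TH),np.sin(TH); q=np.array(w)[:2]-PO; return np.array([c*q[0]+s*q[1],-s*q[0]+c*q[1]])
def plan(x,y,z,jawdir=None):
    """pocket-frame xy, world tcp z, jawdir 'x' or 'y'"""
    o=r.get_obs();R=Ro.from_rotvec(o['orientation']);Rm=R.as_matrix()
    X=np.array([*P2W(x,y),z]); D=Rm.T@(X-o['tcp_pos'])
    a=TH+(np.pi/2 if jawdir=='y' else 0)
    best=None
    for k in(0,np.pi):
        ca,sa=np.cos(a+k),np.sin(a+k);T=np.array([[ca,sa,0],[sa,-ca,0],[0,0,-1]])
        w=(R.inv()*Ro.from_matrix(T)).as_rotvec()
        if best is None or abs(w[2])<abs(best[2]): best=w
    print('clk %.2f'%o['clock'],'pocketpos',W2P(o['tcp_pos']).round(4),'z %.4f'%o['tcp_pos'][2],'tx',Rm[:,0].round(3),'F',o['contact_force'].round(1),'w %.3f'%o['grip_width'])
    print('total dp units',(D/.12).round(3),'m',np.linalg.norm(D).round(3),'rows>=',np.ceil(np.linalg.norm(D)/.05),'| twist units',(best/np.radians(120)).round(4),'rows>=',np.ceil(np.degrees(np.linalg.norm(best))/8.59), 'j',o['joints'].round(2))
    print('worlddp->tool: px',(Rm.T@[np.cos(TH),np.sin(TH),0]).round(3),'py',(Rm.T@[-np.sin(TH),np.cos(TH),0]).round(3))
E
python3 -c "
from h import *
plan(.114,-.166,.30,'y')"
```

```text
clk 0.10 pocketpos [-0.3813  0.4136] z 0.4038 tx [ 0.298  0.955 -0.002] F [0.  0.3 0.1] w 0.086
total dp units [-3.891  5.021  0.872] m 0.769 rows>= 16.0 | twist units [-0.      0.0008 -0.0975] rows>= 2.0 j [-1.38  0.48  0.02  1.56 -0.01  1.11 -0.08]
worlddp->tool: px [ 0.203  0.979 -0.   ] py [ 0.979 -0.203 -0.002]
```

>>> {"method": "apply_moves", "body": {"dp": [[0,0,0],[0,0,0],[0,0,0]], "twist": [[0,0,-0.05],[0,0,-0.05],[0,0,0]], "jaw": [75,75,75], "grip_force": 30}}

```text
clock: 0.4
tcp_pos: [0.2009, 0.6436, 0.402]
orientation: [2.313, 2.121, -0.006]
contact_force: [-0.2, -0.1, -0.5]
grip_width: 0.0603
```

```bash
python3 -c "
from h import *
plan(.114,-.166,.40,'y')"
```

```text
clk 0.40 pocketpos [-0.3815  0.4131] z 0.4020 tx [ 0.086  0.996 -0.005] F [-0.2 -0.1 -0.5] w 0.060
total dp units [-4.875  4.071  0.039] m 0.762 rows>= 16.0 | twist units [-0.0002  0.0024  0.0057] rows>= 1.0 j [-1.34  0.48 -0.02  1.56  0.01  1.11  0.11]
worlddp->tool: px [-0.012  1.    -0.   ] py [ 1.     0.012 -0.005]
```

>>> {"method": "apply_moves", "body": {"dp": [[-0.3,0.25,0],[-0.3,0.25,0],[-0.3,0.25,0],[-0.3,0.25,0],[-0.3,0.25,0],[-0.3,0.25,0],[-0.3,0.25,0],[-0.3,0.25,0],[-0.3,0.25,0],[-0.3,0.25,0],[-0.3,0.25,0],[-0.3,0.25,0],[-0.3,0.25,0],[-0.3,0.25,0],[-0.3,0.25,0]], "twist": [[0,0,0.005],[0,0,0],[0,0,0],[0,0,0],[0,0,0],[0,0,0],[0,0,0],[0,0,0],[0,0,0],[0,0,0],[0,0,0],[0,0,0],[0,0,0],[0,0,0],[0,0,0]], "jaw": [75,75,75,75,75,75,75,75,75,75,75,75,75,75,75]}}

```text
clock: 1.9
tcp_pos: [0.5947, 0.0393, 0.3995]
orientation: [-2.358, -2.071, 0.008]
contact_force: [-0.4, 0.5, -0.0]
grip_width: 0.0602
```

```bash
python3 -c "
from h import *
plan(.114,-.166,.25,'y')"
```

```text
clk 1.90 pocketpos [ 0.0697 -0.1496] z 0.3995 tx [ 0.129  0.992 -0.002] F [-0.4  0.5 -0. ] w 0.060
total dp units [-0.123  0.38   1.244] m 0.157 rows>= 4.0 | twist units [-0.0026  0.0007 -0.0146] rows>= 1.0 j [-0.39  0.36  0.28  1.77 -0.11  1.03  1.37]
worlddp->tool: px [ 0.031  1.    -0.005] py [ 1.    -0.031 -0.001]
```

>>> {"method": "apply_moves", "body": {"dp": [[-0.12,0.38,0],[0,0,0.35],[0,0,0.35],[0,0,0.35],[0,0,0]], "twist": [[0,0,-0.0146],[0,0,0],[0,0,0],[0,0,0],[0,0,0]], "jaw": [75,75,75,75,75]}}

```text
clock: 2.4
tcp_pos: [0.6435, 0.0067, 0.2716]
orientation: [2.353, 2.073, -0.002]
contact_force: [-1.1, 0.9, -0.6]
grip_width: 0.0601
```

```bash
python3 -c "
from h import *
plan(.114,-.166,.21,'y')
for n in('top','side'): grab(n,n+'1')
s=load('side'); crop(s,200,90,370,280,3,'s1c')"
```

```text
clk 2.40 pocketpos [ 0.1215 -0.1772] z 0.2716 tx [ 0.126  0.992 -0.005] F [-1.1  0.9 -0.6] w 0.060
total dp units [ 0.094 -0.067  0.512] m 0.063 rows>= 2.0 | twist units [ 0.0015  0.0024 -0.0134] rows>= 1.0 j [-0.29  0.58  0.25  1.76 -0.18  0.83  1.49]
worlddp->tool: px [0.028 1.    0.003] py [ 1.    -0.028 -0.005]
```

View pics/s1c.png

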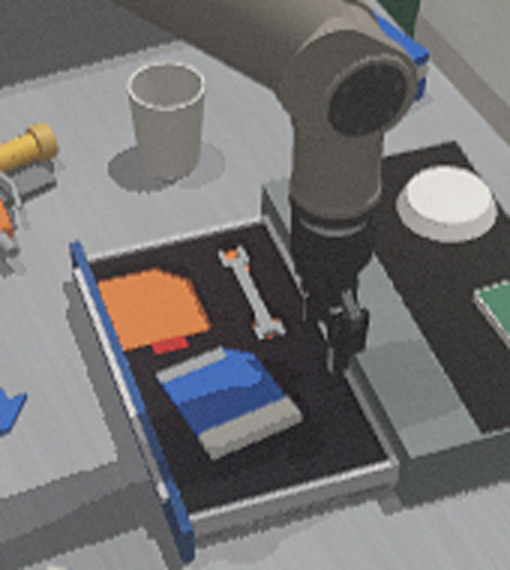

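The gripper is behind the spreader, over the deck just in front of the unit (around (345,340) in the crop), and clear of everything.

>>> {"method": "apply_moves", "body": {"dp": [[0.094,-0.067,0],[0,0,0.15],[0,0,0.15],[0,0,0],[0,0,0]], "twist": [[0,0,-0.0134],[0,0,0],[0,0,0],[0,0,0],[0,0,0]], "jaw": [75,75,75,75,75]}}

```text
clock: 3.0
tcp_pos: [0.6432, 0.0243, 0.2543]
orientation: [2.305, 2.104, 0.037]
contact_force: [0.1, -0.0, 0.4]
grip_width: 0.0604
```

```bash
python3 -c "
from h import *
plan(.114,-.166,.21,'y')"
```

```text
clk 3.00 pocketpos [ 0.1195 -0.1597] z 0.2543 tx [0.091 0.996 0.004] F [ 0.1 -0.   0.4] w 0.060
total dp units [-0.053 -0.058  0.368] m 0.045 rows>= 1.0 | twist units [ 0.015  -0.0018  0.0036] rows>= 1.0 j [-0.3   0.59  0.23  1.78 -0.19  0.76  1.5 ]
worlddp->tool: px [-0.008  0.999  0.031] py [1.    0.007 0.004]
```

>>> {"method": "apply_moves", "body": {"dp": [[-0.05,-0.058,0],[0,0,0.1],[0,0,0.1],[0,0,0]], "twist": [[0.015,-0.0018,0.0036],[0,0,0],[0,0,0],[0,0,0]], "jaw": [75,75,75,75]}}

```text
clock: 3.4
tcp_pos: [0.636, 0.0192, 0.233]
orientation: [2.327, 2.109, 0.005]
contact_force: [-0.0, -0.3, -0.1]
grip_width: 0.0603
```

```bash
python3 -c "
from h import *
plan(.114,-.166,.21,'y')"
```

```text
clk 3.40 pocketpos [ 0.1129 -0.1655] z 0.2330 tx [0.098 0.995 0.002] F [-0.  -0.3 -0.1] w 0.060
total dp units [-0.005  0.009  0.191] m 0.023 rows>= 1.0 | twist units [ 0.0016 -0.0008  0.0001] rows>= 1.0 j [-0.29  0.62  0.23  1.79 -0.19  0.75  1.51]
worlddp->tool: px [-0.     1.     0.003] py [1.    0.    0.002]
```

>>> {"method": "apply_moves", "body": {"dp": [[0,0,0.1],[0,0,0.02],[0,0,0]], "twist": [[0,0,0],[0,0,0],[0,0,0]], "jaw": [75,75,75]}}

```text
clock: 3.7
tcp_pos: [0.636, 0.019, 0.2163]
orientation: [2.328, 2.109, 0.004]
contact_force: [-0.0, -0.7, -0.9]
grip_width: 0.0601
```

```bash
python3 -c "
from h import *
plan(.114,-.166,.21,'y')"
```

```text
clk 3.70 pocketpos [ 0.1128 -0.1657] z 0.2163 tx [0.099 0.995 0.001] F [-0.  -0.7 -0.9] w 0.060
total dp units [-0.003  0.01   0.052] m 0.006 rows>= 1.0 | twist units [ 0.001  -0.0006 -0.0001] rows>= 1.0 j [-0.29  0.64  0.22  1.8  -0.2   0.72  1.51]
worlddp->tool: px [0.    1.    0.002] py [ 1.    -0.     0.001]
```

>>> {"method": "apply_moves", "body": {"dp": [[0,0,0.03],[0,0,0]], "twist": [[0,0,0],[0,0,0]], "jaw": [75,75]}}

```text
clock: 3.9
tcp_pos: [0.636, 0.019, 0.2121]
orientation: [2.328, 2.109, 0.003]
contact_force: [-0.3, 0.3, 0.5]
grip_width: 0.06
```

>>> {"method": "apply_moves", "body": {"dp": [[0,0,0.03],[0,0,0]], "twist": [[0,0,0],[0,0,0]], "jaw": [75,75]}}

```text
clock: 4.1
tcp_pos: [0.6362, 0.019, 0.2085]
orientation: [2.328, 2.109, 0.004]
contact_force: [-0.1, -0.3, -0.1]
grip_width: 0.0602
```

```bash
python3 -c "
from h import *
plan(.114,-.166,.21,'y')
grab('side','side2')
s=load('side'); crop(s,230,130,330,260,5,'s2c')"
```

```text
clk 4.10 pocketpos [ 0.113  -0.1656] z 0.2085 tx [0.099 0.995 0.001] F [-0.1 -0.3 -0.1] w 0.060
total dp units [-0.003  0.008 -0.013] m 0.002 rows>= 1.0 | twist units [ 0.0011 -0.0005 -0.0001] rows>= 1.0 j [-0.28  0.65  0.22  1.8  -0.2   0.71  1.52]
worlddp->tool: px [0.    1.    0.002] py [ 1.    -0.     0.001]
```

View pics/s2c.png

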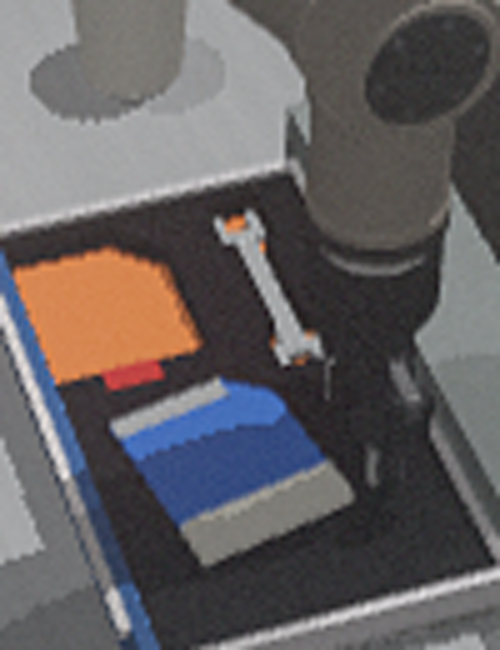

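>>> {"method": "apply_moves", "body": {"dp": [[0,0,0.025],[0,0,0]], "twist": [[0,0,0],[0,0,0]], "jaw": [75,75]}}

```text
clock: 4.35
tcp_pos: [0.637, 0.019, 0.2066]
orientation: [2.327, 2.107, 0.007]
contact_force: [0.5, -0.2, 0.2]
grip_width: 0.0608
```

>>> {"method": "apply_moves", "body": {"dp": [[0,0,0.02],[0,0,0]], "twist": [[0,0,0],[0,0,0]], "jaw": [75,75]}}

```text
clock: 4.55
tcp_pos: [0.6384, 0.0187, 0.2071]
orientation: [2.325, 2.105, 0.012]
contact_force: [-0.1, 0.4, 0.1]
grip_width: 0.0607
```

>>> {"method": "apply_moves", "body": {"dp": [[0,0,0.015],[0,0,0]], "twist": [[0,0,0],[0,0,0]], "jaw": [75,75]}}

```text
clock: 4.75
tcp_pos: [0.6389, 0.0186, 0.2066]
orientation: [2.325, 2.105, 0.014]
contact_force: [2.0, 0.6, 1.1]
grip_width: 0.0605
```

>>> {"method": "apply_moves", "body": {"dp": [[0,0,-0.02],[0,0,0]], "twist": [[0.006,0,0],[0,0,0]], "jaw": [75,75]}}

```text
clock: 4.95
tcp_pos: [0.6386, 0.0187, 0.2085]
orientation: [-2.325, -2.105, 0.001]
contact_force: [0.7, 0.3, 0.3]
grip_width: 0.06
```

```bash
python3 -c "
from h import *
plan(.114,-.166,.2085,'y')"
```

```text
clk 4.95 pocketpos [ 0.1154 -0.1658] z 0.2085 tx [0.099 0.995 0.003] F [0.7 0.3 0.3] w 0.060
total dp units [-0.002 -0.012  0.   ] m 0.001 rows>= 1.0 | twist units [-0.0019 -0.0014 -0.0003] rows>= 1.0 j [-0.28  0.66  0.21  1.79 -0.21  0.72  1.52]
worlddp->tool: px [ 0.001  1.    -0.004] py [ 1.    -0.001  0.003]
```

>>> {"method": "apply_moves", "body": {"dp": [[0,-0.06,0],[0,-0.06,0],[0,-0.06,0],[0,-0.06,0],[0,0,0]], "twist": [[0,0,0],[0,0,0],[0,0,0],[0,0,0],[0,0,0]], "jaw": [75,75,75,75,75]}}

```text
clock: 5.45
tcp_pos: [0.6071, 0.0214, 0.208]
orientation: [-2.326, -2.106, 0.002]
contact_force: [-0.3, 0.4, 0.4]
grip_width: 0.0603
```

```bash
python3 -c "
from h import *
plan(.061,-.166,.2085,'y')"
```

```text
clk 5.45 pocketpos [ 0.0838 -0.1662] z 0.2080 tx [0.099 0.995 0.002] F [-0.3  0.4  0.4] w 0.060
total dp units [ 0.002 -0.19  -0.004] m 0.023 rows>= 1.0 | twist units [-0.002  -0.001  -0.0003] rows>= 1.0 j [-0.3   0.62  0.21  1.87 -0.2   0.67  1.51]
worlddp->tool: px [ 0.001  1.    -0.004] py [ 1.    -0.001  0.002]
```

>>> {"method": "apply_moves", "body": {"dp": [[0,-0.05,0],[0,-0.05,0],[0,-0.03,0],[0,0,0]], "twist": [[-0.002,0,0],[0,0,0],[0,0,0],[0,0,0]], "jaw": [75,75,75,75]}}

```text
clock: 5.85
tcp_pos: [0.5901, 0.0233, 0.2081]
orientation: [-2.328, -2.108, -0.004]
contact_force: [0.8, -0.4, -0.2]
grip_width: 0.0604
```

```bash
python3 -c "
from h import *
plan(.061,-.166,.2085,'y')
for n in('top','side'): grab(n,n+'3')
s=load('side'); crop(s,230,130,330,260,5,'s3c')
crop(load('top'),170,140,340,260,4.7,'t3c')"
```

```text
clk 5.85 pocketpos [ 0.0667 -0.1659] z 0.2081 tx [0.099 0.995 0.002] F [ 0.8 -0.4 -0.2] w 0.060
total dp units [-0.001 -0.048 -0.003] m 0.006 rows>= 1.0 | twist units [ 0.0004 -0.0012 -0.0003] rows>= 1.0 j [-0.31  0.6   0.21  1.91 -0.2   0.65  1.51]
worlddp->tool: px [0.001 1.    0.001] py [ 1.    -0.001  0.002]
```

View pics/s3c.png

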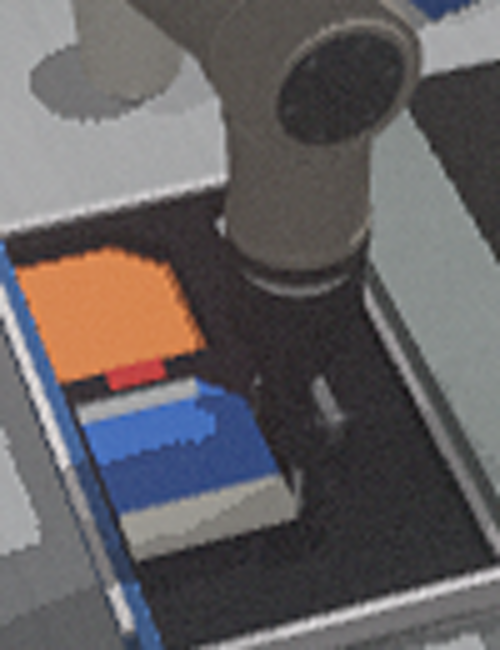

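View pics/t3c.png

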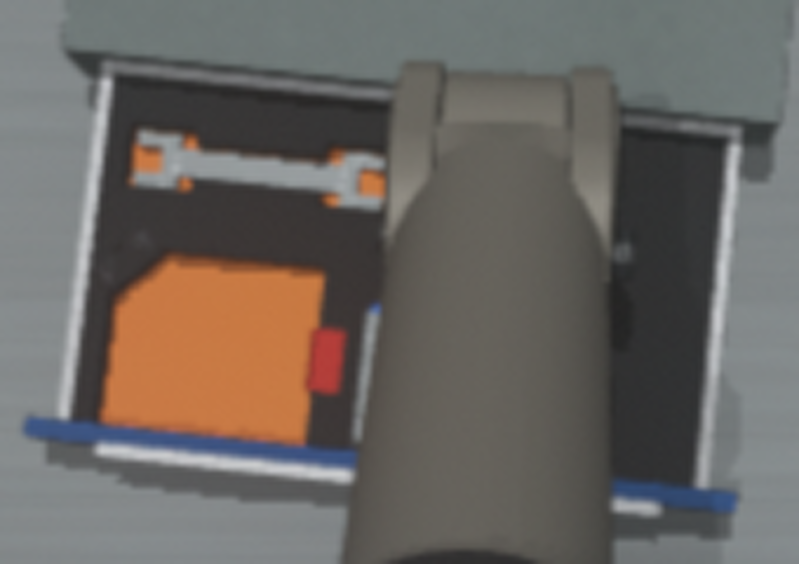

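The spreader is now square with the panel, a few mm off it. I'll press it home against the fence.

>>> {"method": "apply_moves", "body": {"dp": [[0,-0.03,0],[0,-0.02,0],[0,0,0]], "twist": [[0,0,0],[0,0,0],[0,0,0]], "jaw": [75,75,75]}}

```text
clock: 6.25
tcp_pos: [0.5846, 0.024, 0.2082]
orientation: [-2.329, -2.108, -0.005]
contact_force: [0.6, 0.1, 0.1]
grip_width: 0.0605
```

>>> {"method": "apply_moves", "body": {"dp": [[0,-0.02,0],[0,-0.02,0],[0,0,0]], "twist": [[0,0,0],[0,0,0],[0,0,0]], "jaw": [75,75,75]}}

```text
clock: 6.55
tcp_pos: [0.5812, 0.0242, 0.2089]
orientation: [2.327, 2.106, 0.011]
contact_force: [1.2, 0.2, -0.6]
grip_width: 0.0603
```

```bash
python3 -c "
from h import *
plan(.061,-.166,.2085,'y')
grab('side','side4')
s=load('side'); crop(s,230,130,330,260,5,'s4c')"
```

```text
clk 6.55 pocketpos [ 0.0578 -0.1659] z 0.2089 tx [0.099 0.995 0.003] F [ 1.2  0.2 -0.6] w 0.060
total dp units [-0.001  0.026  0.004] m 0.003 rows>= 1.0 | twist units [ 0.0035 -0.0014 -0.0005] rows>= 1.0 j [-0.31  0.59  0.21  1.94 -0.2   0.63  1.5 ]
worlddp->tool: px [0.001 1.    0.007] py [ 1.    -0.001  0.003]
```

View pics/s4c.png

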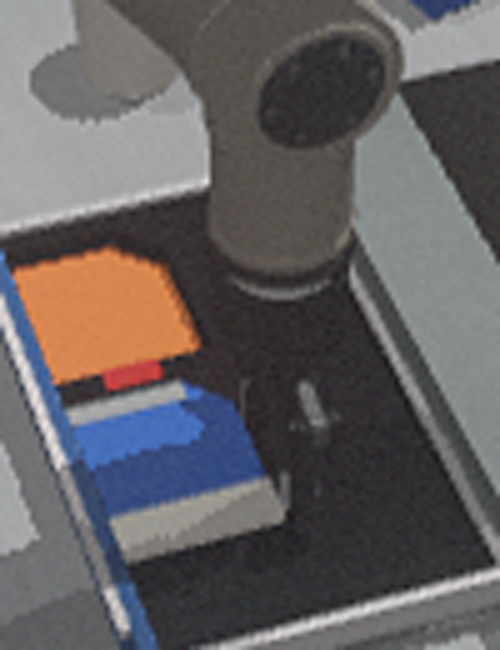

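>>> {"method": "apply_moves", "body": {"dp": [[0,0.1,0],[0,0.04,-0.1],[0,0,-0.35],[0,0,-0.35],[0,0,0],[0,0,0],[0,0,0],[0,0,0],[0,0,0],[0,0,0],[0,0,0],[0,0,0],[0,0,0],[0,0,0],[0,0,0]], "twist": [[0,0,0],[0,0,0],[0,0,0],[0,0,0],[0,0,0.07],[0,0,0.07],[0,0,0.07],[0,0,0.07],[0,0,0.07],[0,0,0.07],[0,0,0.07],[0,0,0.07],[0,0,0.07],[0,0,0.07],[0,0,0]], "jaw": [75,75,75,75,75,75,75,75,75,75,75,75,75,75,75]}}

```text
clock: 8.1
tcp_pos: [0.6005, 0.0224, 0.3186]
orientation: [-3.133, 0.049, 0.003]
contact_force: [-0.0, -0.1, 0.1]
grip_width: 0.0607
```

```bash
python3 -c "
from h import *
plan(0,-.255,.26,'x')
for n in('top','side'): grab(n,n+'5')
s=load('side'); crop(s,230,130,330,260,5,'s5c')
crop(load('top'),170,140,340,260,4.7,'t5c')"
```

```text
clk 8.10 pocketpos [ 0.0772 -0.1658] z 0.3186 tx [ 1.    -0.031 -0.002] F [-0.  -0.1  0.1] w 0.061
total dp units [-0.691  0.702  0.484] m 0.132 rows>= 3.0 | twist units [-0.0037  0.0011  0.0322] rows>= 1.0 j [-0.61  0.52  0.64  1.85 -0.4   0.9   0.19]
worlddp->tool: px [ 0.998  0.067 -0.002] py [ 0.067 -0.998  0.008]
```

View pics/s5c.png

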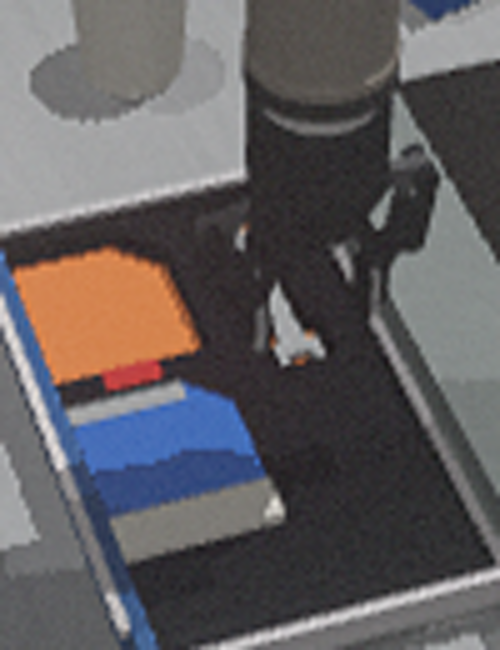

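View pics/t5c.png

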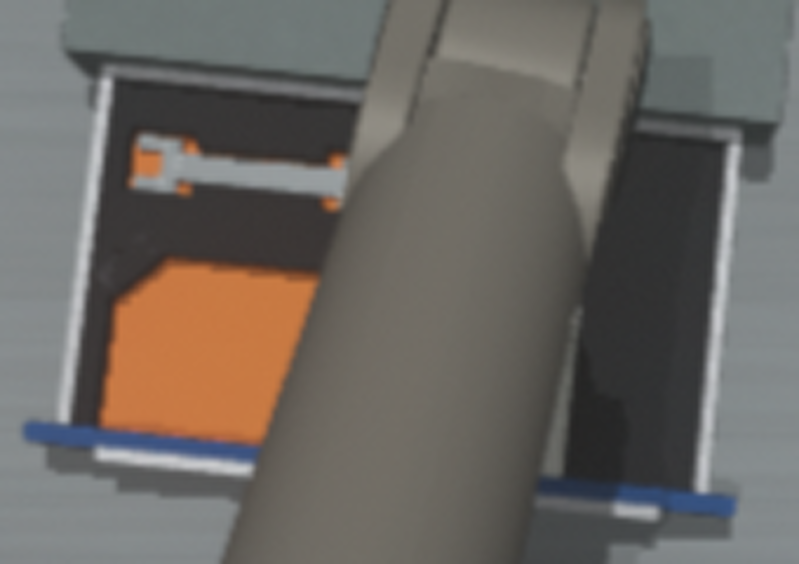

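```bash
python3 -c "
from h import *
s=load('side')
for U,V,z in [(283,515,.046),(130,556,.046),(183,382,.043),(73,408,.043),(262,478,.046)]: print(U,V,W2P(pt(s,230+(U+.5)/5-.5,130+(V+.5)/5-.5,z)).round(4))
"
```

```text
283 515 [ 0.0446 -0.2112]
130 556 [-0.0483 -0.2114]
183 382 [ 0.0233 -0.0899]
73 408 [-0.0462 -0.0885]
262 478 [ 0.0425 -0.1806]
```

>>> {"method": "apply_moves", "body": {"dp": [[0,0,0],[0,0,0]], "twist": [[-0.0037,0,0.032],[0,0,0]], "jaw": [75,75]}}

```text
clock: 8.4
tcp_pos: [0.6006, 0.0222, 0.3191]
orientation: [-3.138, 0.138, 0.003]
contact_force: [0.4, 0.3, -0.3]
grip_width: 0.0606
```

>>> {"method": "apply_moves", "body": {"dp": [[-0.32,0.32,0],[-0.32,0.32,0],[0,0,0]], "twist": [[0,0,0],[0,0,0],[0,0,0]], "jaw": [75,75,75]}}

```text
clock: 8.7
tcp_pos: [0.5191, -0.0461, 0.3188]
orientation: [-3.139, 0.113, 0.003]
contact_force: [0.4, -1.0, 0.1]
grip_width: 0.0602
```

```bash
python3 -c "
from h import *
plan(0,-.245,.24,'x')"
```

```text
clk 8.70 pocketpos [ 0.0029 -0.242 ] z 0.3188 tx [ 0.997 -0.072 -0.002] F [ 0.4 -1.   0.1] w 0.060
total dp units [-0.023  0.025  0.657] m 0.079 rows>= 2.0 | twist units [-0.0003  0.001   0.0126] rows>= 1.0 j [-0.59  0.4   0.7   2.04 -0.35  0.82  0.24]
worlddp->tool: px [ 1.     0.026 -0.002] py [ 0.026 -1.     0.001]
```

>>> {"method": "apply_moves", "body": {"dp": [[-0.023,0.025,0],[0,0,0.25],[0,0,0.25],[0,0,0.15],[0,0,0]], "twist": [[0,0,0.0126],[0,0,0],[0,0,0],[0,0,0],[0,0,0]], "jaw": [75,75,75,75,75]}}

```text
clock: 9.2
tcp_pos: [0.5181, -0.0488, 0.2407]
orientation: [-3.134, 0.144, -0.006]
contact_force: [-0.0, -0.1, 0.6]
grip_width: 0.0604
```

```bash
python3 -c "
from h import *
plan(0,-.245,.209,'x')"
```

```text
clk 9.20 pocketpos [ 0.0021 -0.2447] z 0.2407 tx [ 0.996 -0.092  0.003] F [-0.  -0.1  0.6] w 0.060
total dp units [-0.019  0.003  0.264] m 0.032 rows>= 1.0 | twist units [-0.0023 -0.0016  0.0031] rows>= 1.0 j [-0.49  0.52  0.6   2.09 -0.48  0.66  0.34]
worlddp->tool: px [1.    0.007 0.003] py [ 0.006 -1.     0.005]
```

>>> {"method": "apply_moves", "body": {"dp": [[-0.019,0,0.1],[0,0,0.1],[0,0,0.06],[0,0,0]], "twist": [[-0.0023,0,0.0031],[0,0,0],[0,0,0],[0,0,0]], "jaw": [75,75,75,75]}}

```text
clock: 9.6
tcp_pos: [0.5175, -0.0479, 0.2087]
orientation: [3.138, -0.151, 0.01]
contact_force: [-0.1, -0.1, 0.5]
grip_width: 0.0602
```

```bash
python3 -c "
from h import *
plan(0,-.245,.209,'x')
grab('side','side6')
s=load('side'); crop(s,220,130,330,270,4.2,'s6c')"
```

```text
clk 9.60 pocketpos [ 0.0015 -0.244 ] z 0.2087 tx [ 0.995 -0.096  0.006] F [-0.1 -0.1  0.5] w 0.060
total dp units [-0.013  0.009 -0.002] m 0.002 rows>= 1.0 | twist units [-0.0001 -0.003   0.0011] rows>= 1.0 j [-0.46  0.57  0.55  2.1  -0.53  0.6   0.37]
worlddp->tool: px [1.    0.002 0.006] py [ 0.002 -1.     0.   ]
```

View pics/s6c.png

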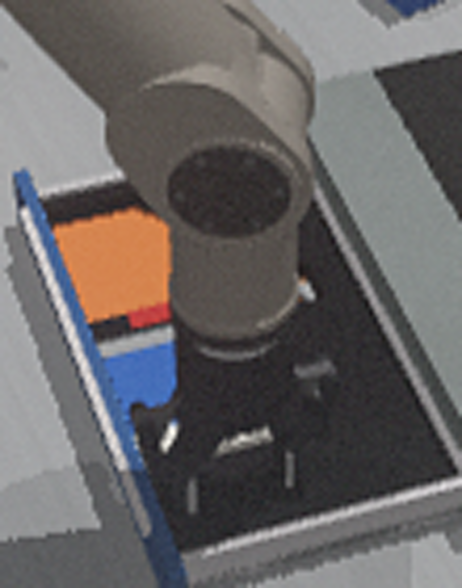

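>>> {"method": "apply_moves", "body": {"dp": [[-0.01,-0.08,0],[0,-0.08,0],[0,-0.08,0],[0,-0.08,0],[0,-0.08,0],[0,-0.08,0],[0,-0.08,0],[0,0,0]], "twist": [[0,0,0],[0,0,0],[0,0,0],[0,0,0],[0,0,0],[0,0,0],[0,0,0],[0,0,0]], "jaw": [75,75,75,75,75,75,75,75]}}

```text
clock: 10.45
tcp_pos: [0.5243, 0.0263, 0.2108]
orientation: [-3.137, 0.148, -0.016]
contact_force: [0.5, 0.7, -0.5]
grip_width: 0.0604
```

```bash
python3 -c "
from h import *
plan(0,-.135,.209,'x')
grab('side','side7')
s=load('side'); crop(s,220,130,330,270,4.2,'s7c')"
```

```text
clk 10.45 pocketpos [ 0.001  -0.1695] z 0.2108 tx [ 0.996 -0.094  0.01 ] F [ 0.5  0.7 -0.5] w 0.060
total dp units [-0.007 -0.287  0.015] m 0.035 rows>= 1.0 | twist units [-0.0006 -0.0048  0.002 ] rows>= 1.0 j [-0.6   0.58  0.56  2.09 -0.53  0.61  0.23]
worlddp->tool: px [1.    0.004 0.01 ] py [ 0.004 -1.     0.001]
```

View pics/s7c.png

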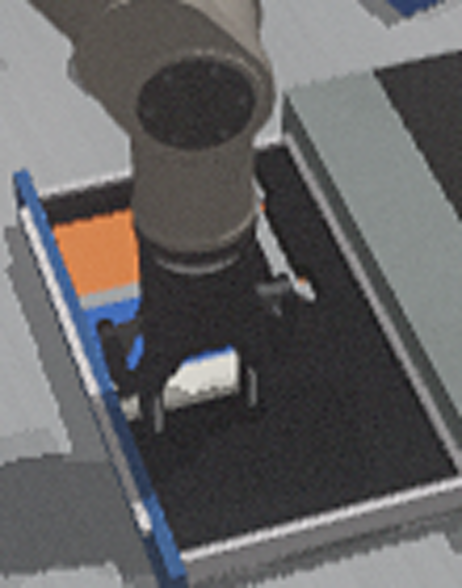

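Sliding square along the fence: the nose is already over the cut-out and the fingers bear on the spine edge at (160,400) and (250,380). I'll keep going.

>>> {"method": "apply_moves", "body": {"dp": [[-0.007,-0.08,0.012],[0,-0.08,0],[0,-0.08,0],[0,-0.08,0],[0,0,0]], "twist": [[0,-0.0048,0.002],[0,0,0],[0,0,0],[0,0,0],[0,0,0]], "jaw": [75,75,75,75,75]}}

```text
clock: 11.0
tcp_pos: [0.5276, 0.0656, 0.2094]
orientation: [3.138, -0.16, -0.001]
contact_force: [-0.0, 0.3, 0.5]
grip_width: 0.0601
```

```bash
python3 -c "
from h import *
plan(0,-.071,.209,'x')
grab('side','side8');grab('top','top8')
s=load('side'); crop(s,220,130,330,270,4.2,'s8c')"
```

```text
clk 11.00 pocketpos [ 0.0003 -0.13  ] z 0.2094 tx [ 0.995 -0.102 -0.   ] F [-0.   0.3  0.5] w 0.060
total dp units [-0.004 -0.492  0.003] m 0.059 rows>= 2.0 | twist units [ 0.      0.0002 -0.0016] rows>= 1.0 j [-0.68  0.59  0.57  2.07 -0.54  0.63  0.16]
worlddp->tool: px [ 1.    -0.003 -0.   ] py [-0.003 -1.    -0.   ]
```

View pics/s8c.png

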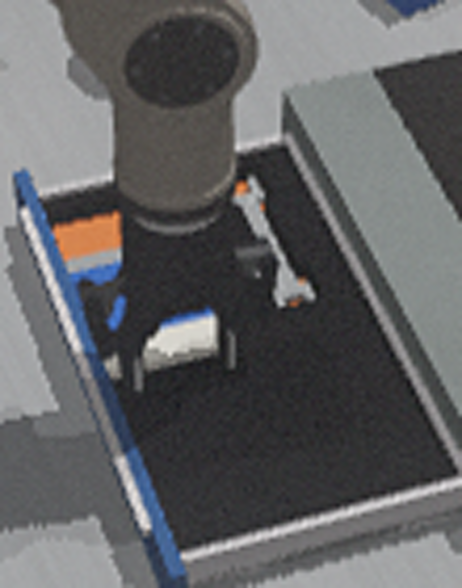

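>>> {"method": "apply_moves", "body": {"dp": [[0,-0.08,0],[0,-0.08,0],[0,-0.08,0],[0,-0.07,0],[0,0,0]], "twist": [[0,0,-0.0016],[0,0,0],[0,0,0],[0,0,0],[0,0,0]], "jaw": [75,75,75,75,75]}}

```text
clock: 11.6
tcp_pos: [0.5313, 0.1037, 0.2095]
orientation: [3.137, -0.158, -0.001]
contact_force: [0.2, -0.7, -0.7]
grip_width: 0.0601
```

```bash
python3 -c "
from h import *
plan(0,-.071,.209,'x')
grab('side','side9');grab('top','top9')
s=load('side'); crop(s,220,130,330,270,4.2,'s9c')"
```

```text
clk 11.60 pocketpos [ 0.0003 -0.0917] z 0.2095 tx [ 0.995 -0.101 -0.001] F [ 0.2 -0.7 -0.7] w 0.060
total dp units [-0.003 -0.172  0.004] m 0.021 rows>= 1.0 | twist units [ 0.0004  0.0002 -0.0012] rows>= 1.0 j [-0.75  0.6   0.57  2.05 -0.54  0.64  0.09]
worlddp->tool: px [ 1.    -0.002 -0.001] py [-0.002 -1.    -0.001]
```

View pics/s9c.png

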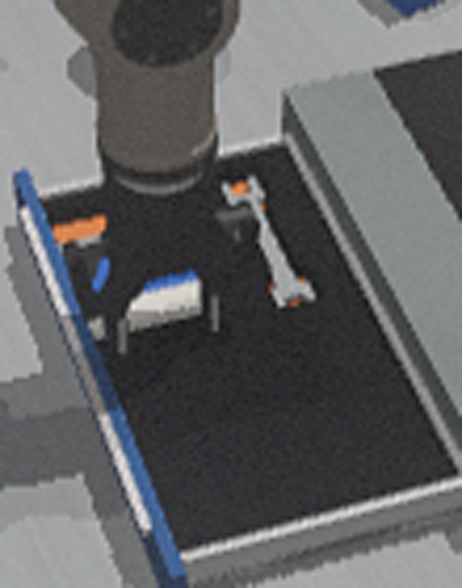

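>>> {"method": "apply_moves", "body": {"dp": [[0,-0.06,0],[0,-0.06,0],[0,-0.04,0],[0,0,0]], "twist": [[0,0,-0.001],[0,0,0],[0,0,0],[0,0,0]], "jaw": [75,75,75,75]}}

```text
clock: 12.1
tcp_pos: [0.533, 0.1224, 0.2093]
orientation: [3.136, -0.159, -0.002]
contact_force: [-0.2, -0.5, -0.1]
grip_width: 0.0606
```

```bash
python3 -c "
from h import *
plan(0,-.071,.209,'x')
grab('side','side10');grab('top','top10')
s=load('side'); crop(s,220,150,300,230,7,'s10c')"
```

```text
clk 12.10 pocketpos [ 0.0002 -0.0729] z 0.2093 tx [ 0.995 -0.101 -0.001] F [-0.2 -0.5 -0.1] w 0.061
total dp units [-0.001 -0.016  0.003] m 0.002 rows>= 1.0 | twist units [ 0.001   0.0005 -0.0013] rows>= 1.0 j [-0.78  0.61  0.57  2.03 -0.54  0.65  0.06]
worlddp->tool: px [ 1.    -0.003 -0.001] py [-0.003 -1.    -0.002]
```

View pics/s10c.png

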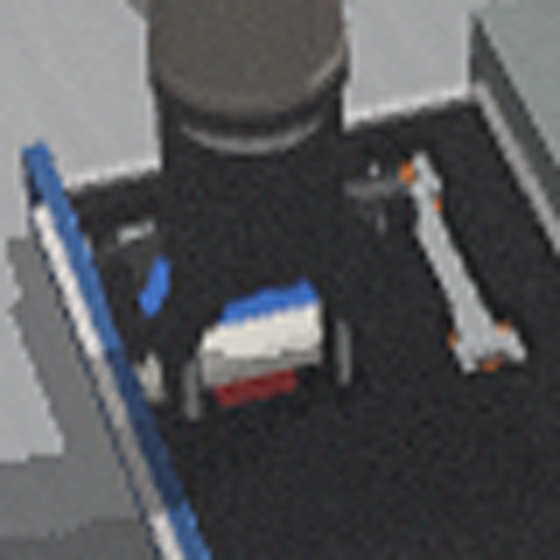

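The catch shows red at (255,385), right under the spine's edge, so the spreader is almost in. I'll nudge it the last bit.

>>> {"method": "apply_moves", "body": {"dp": [[0,-0.012,0],[0,-0.01,0],[0,0,0]], "twist": [[0,0,0],[0,0,0],[0,0,0]], "jaw": [75,75,75]}}

```text
clock: 12.5
tcp_pos: [0.5332, 0.1239, 0.2094]
orientation: [3.135, -0.161, -0.002]
contact_force: [-0.4, -0.3, -0.2]
grip_width: 0.0606
```

```bash
python3 -c "
from h import *
plan(0,-.071,.209,'x')
grab('side','side11')
s=load('side'); crop(s,220,150,300,230,7,'s11c')"
```

```text
clk 12.50 pocketpos [ 0.0002 -0.0715] z 0.2094 tx [ 0.995 -0.103 -0.001] F [-0.4 -0.3 -0.2] w 0.061
total dp units [-0.002 -0.004  0.003] m 0.001 rows>= 1.0 | twist units [ 0.0012  0.0006 -0.0021] rows>= 1.0 j [-0.78  0.61  0.57  2.03 -0.54  0.65  0.05]
worlddp->tool: px [ 1.    -0.004 -0.001] py [-0.004 -1.    -0.002]
```

View pics/s11c.png

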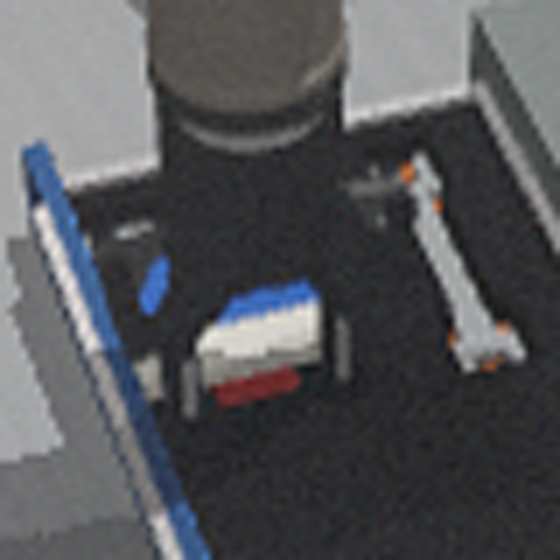

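>>> {"method": "apply_moves", "body": {"dp": [[0,-0.015,0],[0,-0.015,0],[0,0,0]], "twist": [[0,0,0.002],[0,0,0],[0,0,0]], "jaw": [75,75,75]}}

```text
clock: 12.85
tcp_pos: [0.5336, 0.1275, 0.2094]
orientation: [3.135, -0.169, -0.002]
contact_force: [-0.1, -0.1, 0.2]
grip_width: 0.0604
```

```bash
python3 -c "
from h import *
plan(0,-.071,.209,'x')
grab('side','side12')
s=load('side'); crop(s,220,150,300,230,7,'s12c')"
```

```text
clk 12.85 pocketpos [ 0.0002 -0.0678] z 0.2094 tx [ 0.994 -0.108 -0.001] F [-0.1 -0.1  0.2] w 0.060
total dp units [-0.002  0.026  0.004] m 0.003 rows>= 1.0 | twist units [ 0.0012  0.0006 -0.0046] rows>= 1.0 j [-0.79  0.62  0.58  2.03 -0.54  0.65  0.04]
worlddp->tool: px [ 1.    -0.01  -0.001] py [-0.01  -1.    -0.002]
```

View pics/s12c.png

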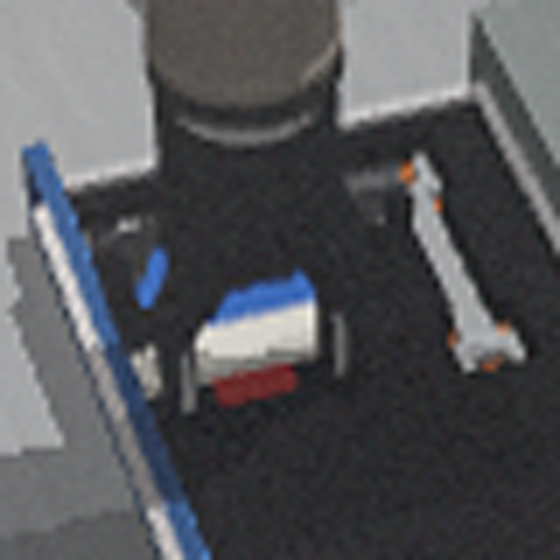

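>>> {"method": "apply_moves", "body": {"dp": [[0,-0.012,0],[0,-0.012,0],[0,0,0]], "twist": [[0,0,-0.005],[0,0,0],[0,0,0]], "jaw": [75,75,75]}}

```text
clock: 13.2
tcp_pos: [0.5337, 0.129, 0.2094]
orientation: [3.134, -0.154, -0.003]
contact_force: [-1.3, -0.9, 0.2]
grip_width: 0.06
```

```bash
python3 -c "
from h import *
plan(0,-.071,.209,'x')
grab('side','side13')
s=load('side'); crop(s,220,150,300,230,7,'s13c')"
```

```text
clk 13.20 pocketpos [ 0.0002 -0.0663] z 0.2094 tx [ 0.995 -0.098 -0.001] F [-1.3 -0.9  0.2] w 0.060
total dp units [-0.002  0.039  0.004] m 0.005 rows>= 1.0 | twist units [0.002  0.0007 0.0001] rows>= 1.0 j [-0.79  0.62  0.58  2.03 -0.54  0.65  0.04]
worlddp->tool: px [ 1.     0.    -0.001] py [ 0.    -1.    -0.004]
```

View pics/s13c.png

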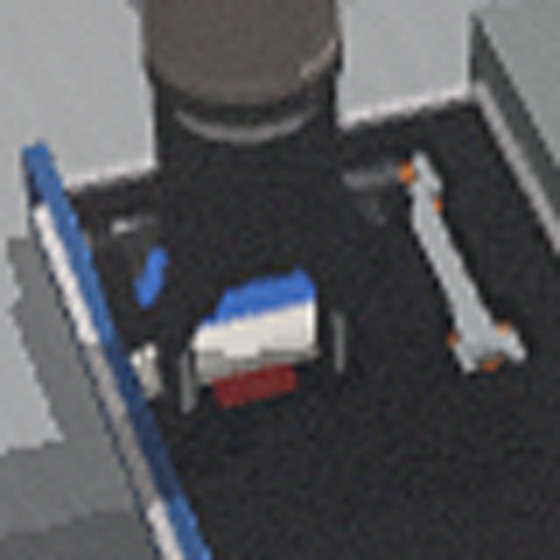

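```bash
python3 -c "
from h import *
s=load('side'); crop(s,235,185,275,215,20,'s13d')
for U,V,z in [(255,362,.046),(255,375,.037),(255,400,.037),(255,375,.033)]: print(U,V,z,W2P(pt(s,220+(U+.5)/7-.5,150+(V+.5)/7-.5,z)).round(4))
for y in(-.057,-.061): print([ (px(s,[*P2W(x,y),z])).round(1) for x in(-.02,.02) for z in(.037,.046)])
"
```

```text
255 362 0.046 [-0.001  -0.0636]
255 375 0.037 [-0.0011 -0.0629]
255 400 0.037 [-0.0055 -0.0772]
255 375 0.033 [-0.0001 -0.0592]
[array([249.6, 203.3]), array([249.4, 201.3]), array([261.9, 200.2]), array([261.9, 198.2])]
[array([250. , 204.2]), array([249.8, 202.2]), array([262.3, 201.1]), array([262.2, 199.1])]
```

View pics/s13d.png

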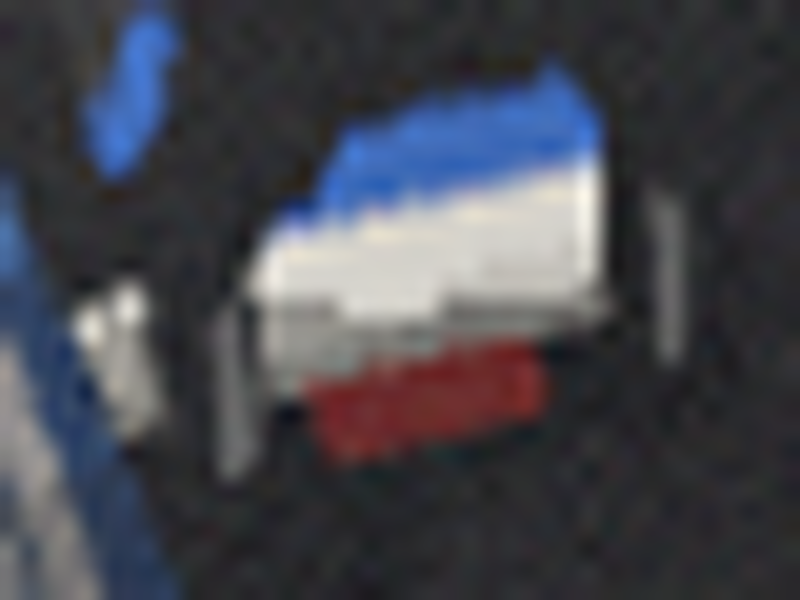

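>>> {"method": "apply_moves", "body": {"dp": [[0,-0.012,0],[0,-0.012,0],[0,0,0]], "twist": [[0.002,0,0],[0,0,0],[0,0,0]], "jaw": [75,75,75]}}

```text
clock: 13.55
tcp_pos: [0.5337, 0.1292, 0.2093]
orientation: [3.135, -0.159, -0.003]
contact_force: [-1.0, 0.3, 0.6]
grip_width: 0.0601
```

```bash
python3 -c "
from h import *
plan(0,-.071,.209,'x')
grab('side','side14')
s=load('side'); crop(s,235,185,275,215,20,'s14d')"
```

```text
clk 13.55 pocketpos [ 0.0002 -0.0661] z 0.2093 tx [ 0.995 -0.101 -0.002] F [-1.   0.3  0.6] w 0.060
total dp units [-0.002  0.041  0.003] m 0.005 rows>= 1.0 | twist units [ 0.0014  0.0008 -0.0012] rows>= 1.0 j [-0.79  0.62  0.58  2.03 -0.54  0.65  0.04]
worlddp->tool: px [ 1.    -0.003 -0.002] py [-0.003 -1.    -0.003]
```

View pics/s14d.png

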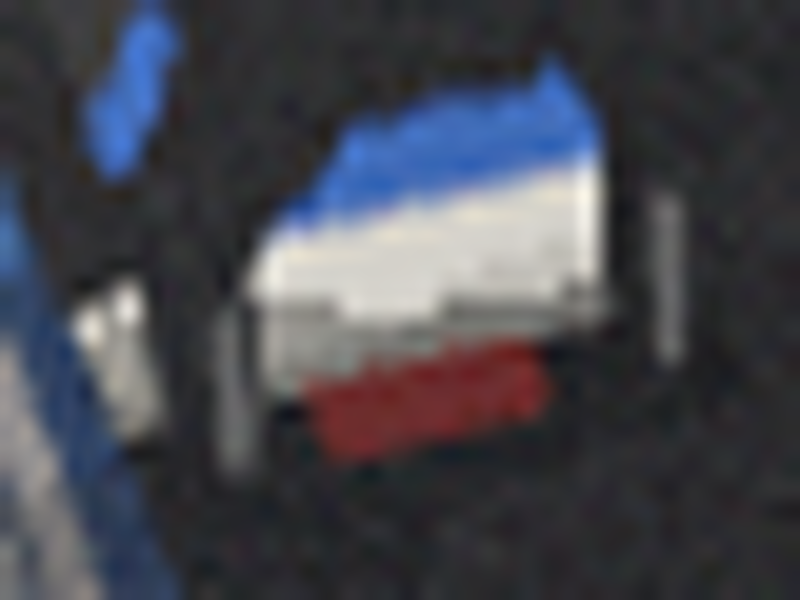

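The last 3 mm of commanded push moved nothing, so the spreader is at the far wall. I'll back off, lift and look.

>>> {"method": "apply_moves", "body": {"dp": [[0,0.15,0],[0,0.1,-0.2],[0,0,-0.4],[0,0.4,-0.4],[0,0.4,0],[0,0.4,0],[0,0.4,0],[0,0,0]], "twist": [[0,0,0],[0,0,0],[0,0,0],[0,0,0],[0,0,0],[0,0,0],[0,0,0],[0,0,0]], "jaw": [75,75,150,255,255,255,255,255]}}

```text
clock: 14.4
tcp_pos: [0.5171, -0.0775, 0.3229]
orientation: [-3.134, 0.134, -0.009]
contact_force: [-0.5, 0.4, 0.4]
grip_width: -0.0003
```

```bash
python3 -c "
from h import *
plan(0,-.04,.28,'x')
for n in('top','side'): grab(n,n+'15')
s=load('side'); crop(s,220,150,300,230,7,'s15c')
s=load('top'); crop(s,170,180,270,255,8,'t15c')"
```

```text
clk 14.40 pocketpos [ 0.004  -0.2735] z 0.3229 tx [ 0.996 -0.086  0.006] F [-0.5  0.4  0.4] w -0.000
total dp units [-0.01  -1.944  0.367] m 0.237 rows>= 5.0 | twist units [-0.0024 -0.0026  0.0061] rows>= 1.0 j [-0.56  0.4   0.74  2.03 -0.37  0.83  0.31]
worlddp->tool: px [1.    0.013 0.005] py [ 0.013 -1.     0.005]
```

View pics/s15c.png

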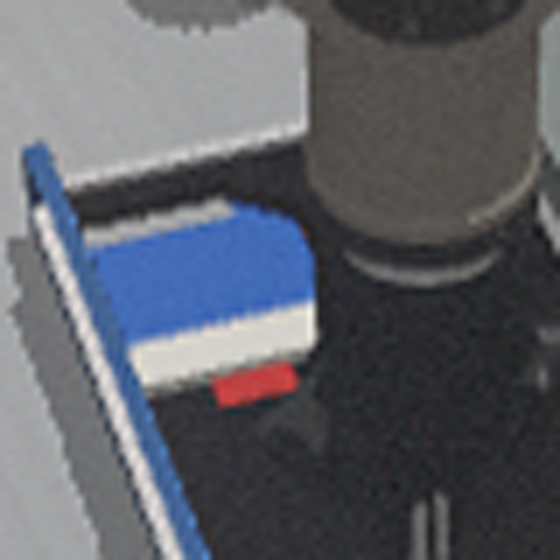

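View pics/t15c.png

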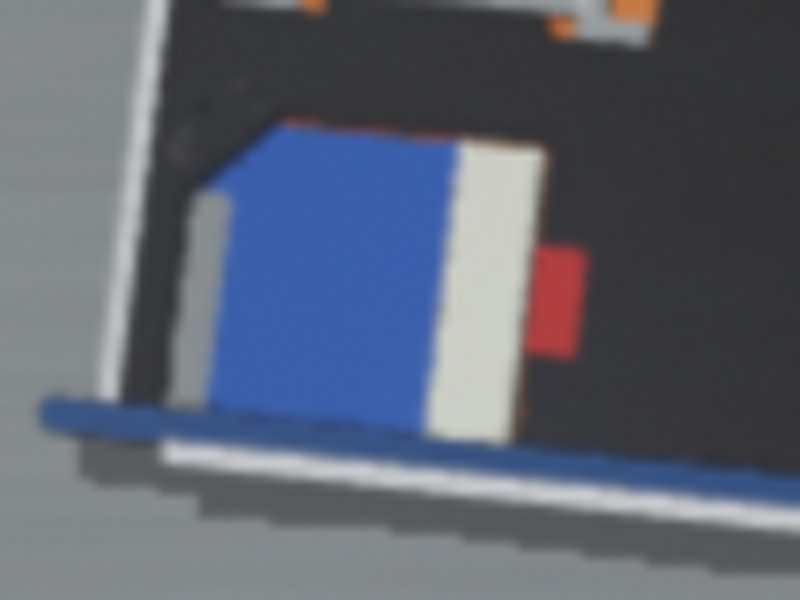

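The spreader lies in the cut-out with its spine on the catch and a thin orange rim showing all round. Next I'll press the spine at about (0, -41 mm) with the jaws shut.

>>> {"method": "apply_moves", "body": {"dp": [[0,-0.39,0],[0,-0.39,0],[0,-0.39,0],[0,-0.39,0],[0,-0.39,0],[0,0,0]], "twist": [[0,0,0.006],[0,0,0],[0,0,0],[0,0,0],[0,0,0],[0,0,0]], "jaw": [255,255,255,255,255,255]}}

```text
clock: 15.1
tcp_pos: [0.5384, 0.1814, 0.3235]
orientation: [-3.125, 0.124, -0.007]
contact_force: [-1.0, 0.2, -0.6]
grip_width: 0.0002
```

```bash
python3 -c "
from h import *
plan(0,-.041,.25,'x')"
```

```text
clk 15.10 pocketpos [-0.0002 -0.0137] z 0.3235 tx [ 0.997 -0.079  0.004] F [-1.   0.2 -0.6] w 0.000
total dp units [-0.005  0.236  0.609] m 0.078 rows>= 2.0 | twist units [-0.0069 -0.0019  0.0091] rows>= 1.0 j [-0.96  0.47  0.69  1.93 -0.4   0.87 -0.14]
worlddp->tool: px [1.    0.019 0.004] py [ 0.019 -1.     0.014]
```

>>> {"method": "apply_moves", "body": {"dp": [[0,0.23,0],[0,0,0.25],[0,0,0.25],[0,0,0]], "twist": [[-0.007,0,0.009],[0,0,0],[0,0,0],[0,0,0]], "jaw": [255,255,255,255]}}

```text
clock: 15.5
tcp_pos: [0.5346, 0.159, 0.2614]
orientation: [-3.138, 0.135, -0.006]
contact_force: [-0.8, -0.5, 0.0]
grip_width: 0.0001
```

```bash
python3 -c "
from h import *
plan(0,-.041,.225,'x')"
```

```text
clk 15.50 pocketpos [-0.0019 -0.0363] z 0.2614 tx [ 0.996 -0.086  0.004] F [-0.8 -0.5  0. ] w 0.000
total dp units [0.014 0.039 0.303] m 0.037 rows>= 1.0 | twist units [-0.0002 -0.0017  0.0059] rows>= 1.0 j [-0.89  0.55  0.64  1.99 -0.47  0.75 -0.05]
worlddp->tool: px [1.    0.012 0.004] py [ 0.012 -1.     0.   ]
```

>>> {"method": "apply_moves", "body": {"dp": [[0.014,0.039,0],[0,0,0.15],[0,0,0.15],[0,0,0]], "twist": [[0,0,0.006],[0,0,0],[0,0,0],[0,0,0]], "jaw": [255,255,255,255]}}

```text
clock: 15.9
tcp_pos: [0.5374, 0.1519, 0.2292]
orientation: [-3.136, 0.162, -0.012]
contact_force: [-0.7, -0.1, -0.8]
grip_width: -0.0
```

```bash
python3 -c "
from h import *
plan(0,-.041,.215,'x')
grab('side','side16')
s=load('side'); crop(s,220,150,300,230,7,'s16c')"
```

```text
clk 15.90 pocketpos [ 0.0017 -0.0431] z 0.2292 tx [ 0.995 -0.103  0.007] F [-0.7 -0.1 -0.8] w -0.000
total dp units [-0.015 -0.017  0.118] m 0.014 rows>= 1.0 | twist units [-0.0011 -0.0036 -0.0022] rows>= 1.0 j [-0.84  0.59  0.6   2.   -0.52  0.69 -0.02]
worlddp->tool: px [ 1.    -0.005  0.007] py [-0.005 -1.     0.002]
```

View pics/s16c.png

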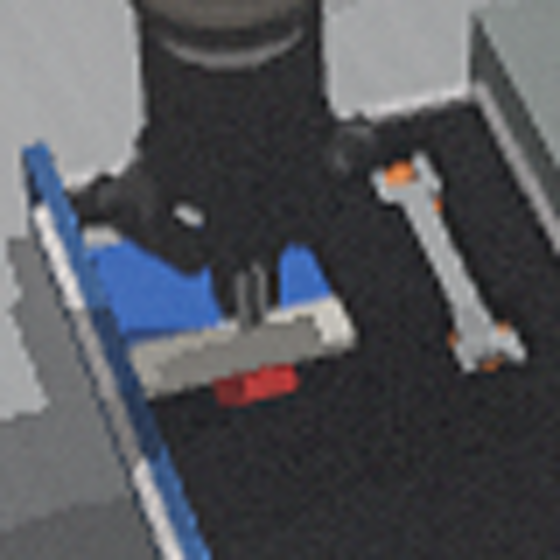

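>>> {"method": "apply_moves", "body": {"dp": [[-0.015,-0.017,0.05],[0,0,0.05],[0,0,0]], "twist": [[0,-0.0036,-0.002],[0,0,0],[0,0,0]], "jaw": [255,255,255]}}

```text
clock: 16.25
tcp_pos: [0.5377, 0.1541, 0.2209]
orientation: [-3.132, 0.156, -0.008]
contact_force: [0.3, -0.6, -0.5]
grip_width: 0.0002
```

>>> {"method": "apply_moves", "body": {"dp": [[0,0,0.03],[0,0,0.03],[0,0,0]], "twist": [[0,0,0],[0,0,0],[0,0,0]], "jaw": [255,255,255]}}

```text
clock: 16.55
tcp_pos: [0.5381, 0.1542, 0.214]
orientation: [-3.132, 0.156, -0.01]
contact_force: [0.1, -0.3, 0.2]
grip_width: 0.0004
```

>>> {"method": "apply_moves", "body": {"dp": [[0,0,0.03],[0,0,0.03]], "twist": [[0,0,0],[0,0,0]], "jaw": [255,255]}}

```text
clock: 16.75
tcp_pos: [0.5384, 0.154, 0.207]
orientation: [-3.132, 0.156, -0.011]
contact_force: [-1.5, -0.4, 2.5]
grip_width: 0.0
```

```bash
python3 -c "
from h import *
plan(0,-.041,.205,'x')
grab('side','side17')
s=load('side'); crop(s,220,150,300,230,7,'s17c')"
```

```text
clk 16.75 pocketpos [ 0.0024 -0.041 ] z 0.2070 tx [ 0.995 -0.1    0.007] F [-1.5 -0.4  2.5] w 0.000
total dp units [-0.02   0.     0.016] m 0.003 rows>= 1.0 | twist units [-0.003  -0.0031 -0.0006] rows>= 1.0 j [-0.81  0.63  0.56  2.01 -0.55  0.65  0.01]
worlddp->tool: px [ 1.    -0.001  0.007] py [-0.001 -1.     0.006]
```

View pics/s17c.png

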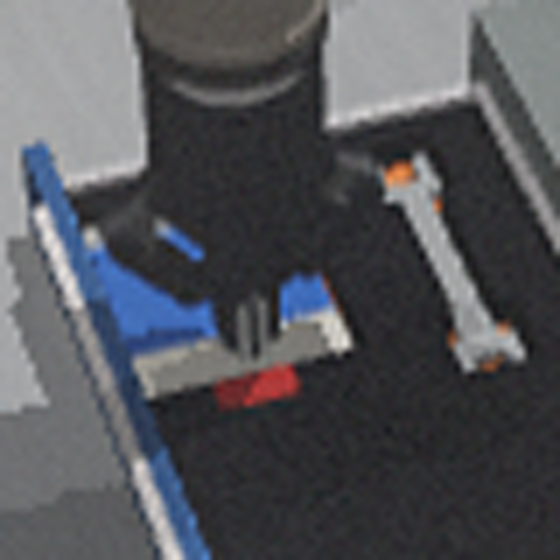

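>>> {"method": "apply_moves", "body": {"dp": [[-0.01,0,0.03],[0,0,0.03],[0,0,0.03]], "twist": [[0,0,0],[0,0,0],[0,0,0]], "jaw": [255,255,255]}}

```text
clock: 17.1
tcp_pos: [0.5427, 0.1525, 0.2022]
orientation: [-3.127, 0.161, -0.032]
contact_force: [-4.9, -3.3, 42.0]
grip_width: 0.0001
```

>>> {"method": "apply_moves", "body": {"dp": [[0,0,0.04],[0,0,0.04],[0,0,0.04]], "twist": [[0,0,0],[0,0,0],[0,0,0]], "jaw": [255,255,255]}}

```text
clock: 17.4
tcp_pos: [0.5539, 0.1493, 0.2021]
orientation: [-3.115, 0.171, -0.075]
contact_force: [-4.9, -4.0, 40.1]
grip_width: 0.0
```

```bash
python3 -c "
from h import *
plan(0,-.041,.205,'x')
grab('side','side18')
s=load('side'); crop(s,220,150,300,230,7,'s18c')"
```

```text
clk 17.40 pocketpos [ 0.0184 -0.0441] z 0.2021 tx [ 0.993 -0.11   0.047] F [-4.9 -4.  40.1] w 0.000
total dp units [-0.152 -0.025 -0.031] m 0.019 rows>= 1.0 | twist units [-0.0111 -0.0223 -0.0052] rows>= 1.0 j [-0.78  0.64  0.54  1.99 -0.58  0.61  0.03]
worlddp->tool: px [ 0.999 -0.01   0.047] py [-0.012 -1.     0.023]
```

View pics/s18c.png

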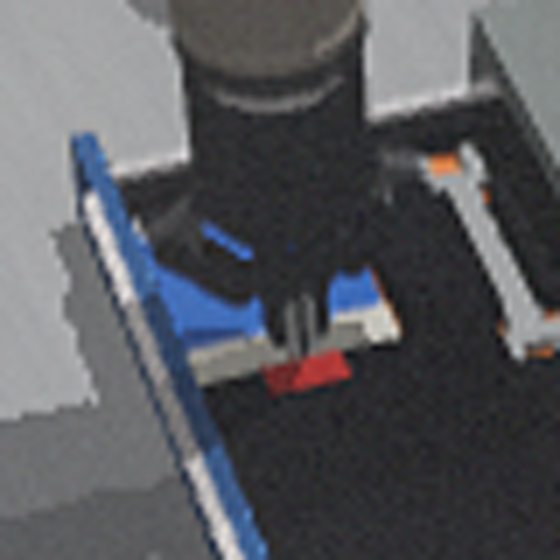

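It bottomed out at z 0.202, the level expected for lying flat. My push overshot: 42 N at the fingertips, and friction dragged the drawer about 16 mm in. I'll release and inspect.

>>> {"method": "apply_moves", "body": {"dp": [[0,0,-0.04],[0,0,-0.15],[0,0,-0.35],[0,0.4,-0.3],[0,0.4,0],[0,0.4,0],[0,0.4,0],[0,0,0]], "twist": [[0,0,0],[0,0,0],[-0.011,-0.022,-0.005],[0,0,0],[0,0,0],[0,0,0],[0,0,0],[0,0,0]], "jaw": [255,255,255,255,255,255,255,255]}}

```text
clock: 18.25
tcp_pos: [0.5338, -0.0383, 0.3011]
orientation: [-3.137, 0.144, -0.008]
contact_force: [0.3, -0.1, 0.1]
grip_width: -0.0001
```

```bash
python3 -c "
from h import *
plan(-.09,-.15,.33,'x')
for n in('top','side'): grab(n,n+'19')
s=load('side'); crop(s,220,150,300,230,7,'s19c')
s=load('top'); crop(s,170,180,270,255,8,'t19c')"
```

```text
clk 18.25 pocketpos [ 0.0168 -0.2328] z 0.3011 tx [ 0.996 -0.092  0.005] F [ 0.3 -0.1  0.1] w -0.000
total dp units [-0.884 -0.696 -0.244] m 0.138 rows>= 3.0 | twist units [-0.0009 -0.0024  0.0031] rows>= 1.0 j [-0.59  0.46  0.7   2.02 -0.41  0.8   0.26]
worlddp->tool: px [1.    0.006 0.005] py [ 0.006 -1.     0.002]
```

View pics/s19c.png

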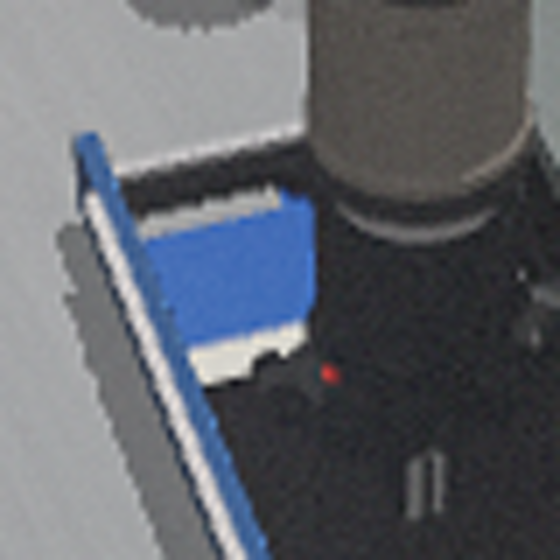

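View pics/t19c.png

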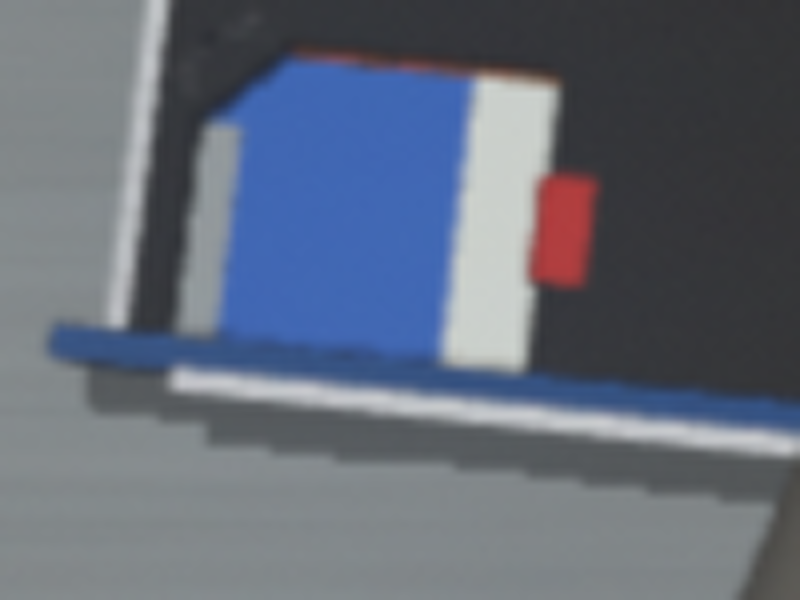

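```bash
python3 -c "
from h import *
s=load('top')
for nm,(U0,U1),(V0,V1) in [('nose',(185,210),(150,310)),('blue',(270,420),(120,320)),('spine_b',(480,500),(120,330)),('spine_o',(515,525),(120,330)),('deck',(620,700),(100,330))]:
    z=[pt(s,u,v)[2] for u in range(170+U0//8,170+U1//8+1) for v in range(180+V0//8,180+V1//8)]
    print(nm,np.median(z).round(4),len(z))
print([W2P(pt(s,170+(U+.5)/8-.5,180+(V+.5)/8-.5,.053)).round(4) for U,V in [(125,330),(525,373)]])
"
```

```text
nose 0.0276 80
blue 0.0261 500
spine_b 0.0285 78
spine_o 0.0284 52
deck 0.0379 319
[array([-0.0279,  0.0728]), array([-0.0283, -0.0617])]
```

The spreader is flat: blue 0.026, spine 0.0285, deck 0.038 m. In t19c the red nose at (535,230) overlaps the spine. Next is shutting the drawer, so I'll go round to the front.

>>> {"method": "apply_moves", "body": {"dp": [[-0.22,-0.26,0],[-0.22,-0.26,0],[-0.22,-0.26,0],[-0.2,-0.22,0],[0,0,0]], "twist": [[0,0,0.003],[0,0,0],[0,0,0],[0,0,0],[0,0,0]], "jaw": [255,255,255,255,255]}}

```text
clock: 18.85
tcp_pos: [0.4397, 0.1079, 0.2985]
orientation: [-3.135, 0.128, -0.004]
contact_force: [0.0, 0.8, 0.3]
grip_width: 0.0001
```

```bash
python3 -c "
from h import *
plan(-.09,-.105,.203,'x')"
```

```text
clk 18.85 pocketpos [-0.0912 -0.0966] z 0.2985 tx [ 0.997 -0.082  0.002] F [0.  0.8 0.3] w 0.000
total dp units [0.007 0.074 0.795] m 0.096 rows>= 2.0 | twist units [-0.0021 -0.0011  0.0079] rows>= 1.0 j [-0.99  0.32  0.74  2.21 -0.34  0.72 -0.11]
worlddp->tool: px [1.    0.017 0.002] py [ 0.017 -1.     0.004]
```

>>> {"method": "apply_moves", "body": {"dp": [[0,0.07,0],[0,0,0.25],[0,0,0.2],[0,0,0]], "twist": [[-0.002,0,0.008],[0,0,0],[0,0,0],[0,0,0]], "jaw": [255,255,255,255]}}

```text
clock: 19.25
tcp_pos: [0.4402, 0.102, 0.2433]
orientation: [-3.137, 0.146, -0.008]
contact_force: [0.4, 0.1, -0.3]
grip_width: -0.0003
```

```bash
python3 -c "
from h import *
plan(-.088,-.105,.203,'x')
grab('side','side20')
s=load('side'); crop(s,170,100,330,260,4,'s20c')"
```

```text
clk 19.25 pocketpos [-0.0901 -0.1024] z 0.2433 tx [ 0.996 -0.093  0.005] F [ 0.4  0.1 -0.3] w -0.000
total dp units [0.016 0.022 0.336] m 0.04 rows>= 1.0 | twist units [-0.0006 -0.0023  0.0026] rows>= 1.0 j [-0.89  0.43  0.64  2.24 -0.46  0.59  0.  ]
worlddp->tool: px [1.    0.006 0.005] py [ 0.006 -1.     0.001]
```

View pics/s20c.png

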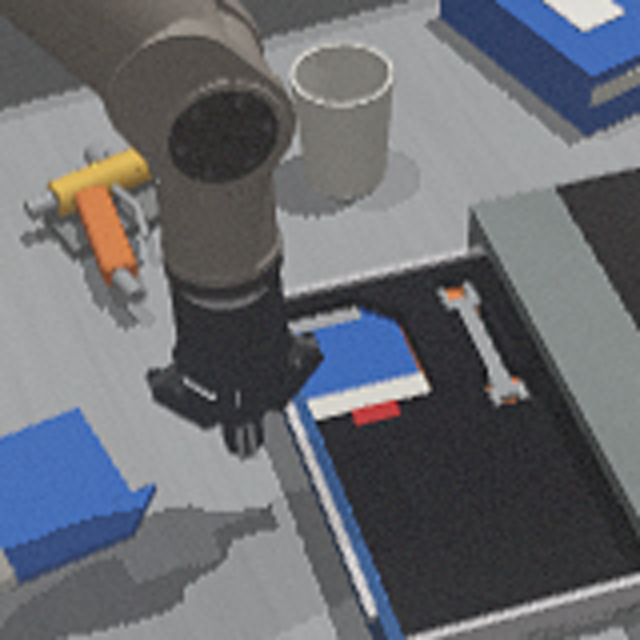

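>>> {"method": "apply_moves", "body": {"dp": [[0,0.02,0.12],[0,0,0.12],[0,0,0.1],[0,0,0]], "twist": [[0,-0.002,0.002],[0,0,0],[0,0,0],[0,0,0]], "jaw": [255,255,255,255]}}

```text
clock: 19.7
tcp_pos: [0.444, 0.0978, 0.2058]
orientation: [-3.134, 0.16, -0.011]
contact_force: [0.3, 0.9, 0.2]
grip_width: -0.0001
```

>>> {"method": "apply_moves", "body": {"dp": [[0.06,0,0],[0.06,0,0],[0.06,0,0],[0,0,0]], "twist": [[0,0,0],[0,0,0],[0,0,0],[0,0,0]], "jaw": [255,255,255,255]}}

```text
clock: 20.1
tcp_pos: [0.4691, 0.0952, 0.2085]
orientation: [-3.133, 0.161, -0.018]
contact_force: [0.7, -0.4, -0.4]
grip_width: -0.0
```

```bash
python3 -c "
from h import *
plan(-.06,-.105,.203,'x')
grab('side','side21')
s=load('side'); crop(s,170,100,330,260,4,'s21c')"
```

```text
clk 20.10 pocketpos [-0.0607 -0.1063] z 0.2085 tx [ 0.995 -0.103  0.011] F [ 0.7 -0.4 -0.4] w -0.000
total dp units [ 0.006 -0.011  0.046] m 0.006 rows>= 1.0 | twist units [-0.0025 -0.0053 -0.0021] rows>= 1.0 j [-0.78  0.53  0.56  2.2  -0.54  0.54  0.09]
worlddp->tool: px [ 1.    -0.004  0.011] py [-0.005 -1.     0.005]
```

View pics/s21c.png

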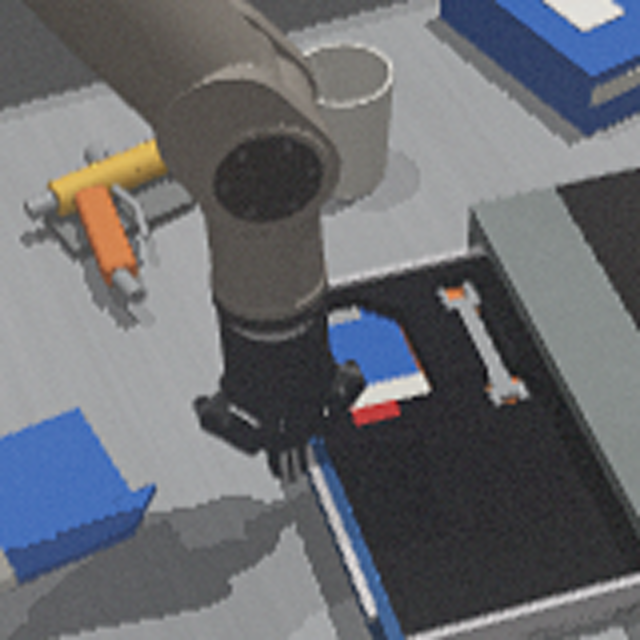

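>>> {"method": "apply_moves", "body": {"dp": [[0,0,0.045],[0.1,0,0.008],[0.1,0,0.008],[0.1,0,0.008],[0.1,0,0.008],[0.1,0,0.008],[0,0,0]], "twist": [[-0.0025,-0.005,-0.002],[0,0,0],[0,0,0],[0,0,0],[0,0,0],[0,0,0],[0,0,0]], "jaw": [255,255,255,255,255,255,255]}}

```text
clock: 20.85
tcp_pos: [0.5278, 0.0894, 0.1948]
orientation: [3.137, -0.151, -0.026]
contact_force: [1.0, 0.2, -0.2]
grip_width: 0.0003
```

```bash
python3 -c "
from h import *
plan(.135,-.105,.203,'x')
grab('side','side22')
s=load('side'); crop(s,170,100,330,260,4,'s22c')"
```

```text
clk 20.85 pocketpos [-0.0018 -0.1063] z 0.1948 tx [ 0.995 -0.096 -0.017] F [ 1.   0.2 -0.2] w 0.000
total dp units [ 1.138 -0.008 -0.088] m 0.137 rows>= 3.0 | twist units [0.0006 0.008  0.0012] rows>= 1.0 j [-0.7   0.62  0.54  2.06 -0.55  0.62  0.13]
worlddp->tool: px [ 1.     0.003 -0.017] py [ 0.002 -1.    -0.001]
```

View pics/s22c.png

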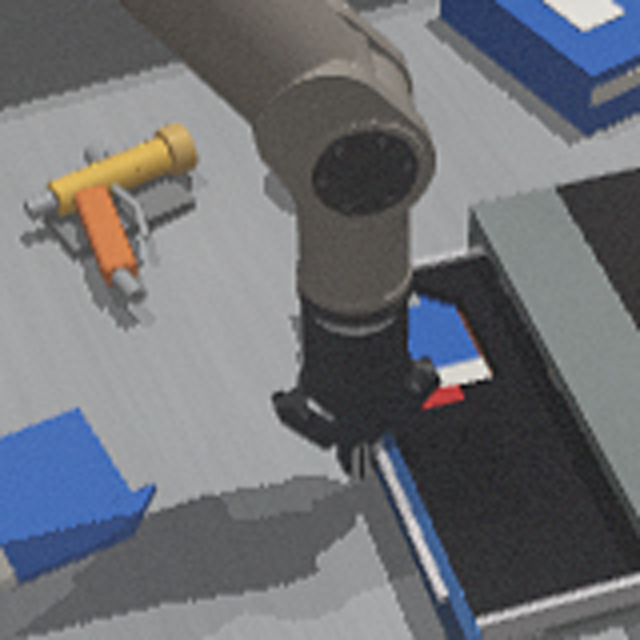

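>>> {"method": "apply_moves", "body": {"dp": [[0.08,0,-0.06],[0.1,0,0.0],[0.1,0,0.0],[0.1,0,0.0],[0.1,0,0.0],[0.1,0,0.0],[0.1,0,0.0],[0,0,0]], "twist": [[0,0.008,0.001],[0,0,0],[0,0,0],[0,0,0],[0,0,0],[0,0,0],[0,0,0],[0,0,0]], "jaw": [255,255,255,255,255,255,255,255]}}

```text
clock: 21.7
tcp_pos: [0.6085, 0.0809, 0.2001]
orientation: [3.136, -0.152, -0.022]
contact_force: [0.8, -0.7, -0.5]
grip_width: -0.0001
```

```bash
python3 -c "
from h import *
plan(.135,-.105,.203,'x')
grab('side','side23')
s=load('side'); crop(s,170,100,330,260,4,'s23c')"
```

```text
clk 21.70 pocketpos [ 0.0793 -0.1068] z 0.2001 tx [ 0.995 -0.097 -0.014] F [ 0.8 -0.7 -0.5] w -0.000
total dp units [ 0.463 -0.014 -0.031] m 0.056 rows>= 2.0 | twist units [0.0011 0.0067 0.0007] rows>= 1.0 j [-0.63  0.71  0.55  1.87 -0.54  0.73  0.13]
worlddp->tool: px [ 1.     0.002 -0.014] py [ 0.002 -1.    -0.002]
```

View pics/s23c.png

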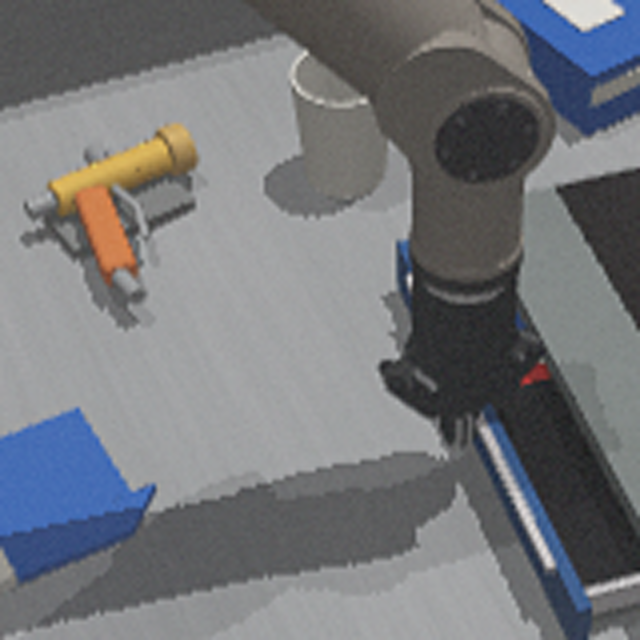

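>>> {"method": "apply_moves", "body": {"dp": [[-0.02,0,-0.09],[0,0,-0.02],[0,0,0]], "twist": [[0,0.0067,0],[0,0,0],[0,0,0]], "jaw": [255,255,255]}}

```text
clock: 22.05
tcp_pos: [0.6054, 0.0812, 0.2146]
orientation: [3.136, -0.152, 0.004]
contact_force: [0.9, 0.5, -0.3]
grip_width: -0.0001
```

>>> {"method": "apply_moves", "body": {"dp": [[0.08,0,0],[0.08,0,0],[0.08,0,0],[0.06,0,0],[0,0,0]], "twist": [[0,0,0],[0,0,0],[0,0,0],[0,0,0],[0,0,0]], "jaw": [255,255,255,255,255]}}

```text
clock: 22.55
tcp_pos: [0.6406, 0.0778, 0.2141]
orientation: [3.136, -0.151, -0.01]
contact_force: [0.5, -0.3, -0.2]
grip_width: 0.0002
```

```bash
python3 -c "
from h import *
plan(.135,-.105,.212,'x')
grab('side','side24')
s=load('side'); crop(s,200,100,360,260,4,'s24c')"
```

```text
clk 22.55 pocketpos [ 0.1116 -0.1067] z 0.2141 tx [ 0.995 -0.096 -0.006] F [ 0.5 -0.3 -0.2] w 0.000
total dp units [ 0.195 -0.014  0.017] m 0.024 rows>= 1.0 | twist units [0.0009 0.0029 0.0011] rows>= 1.0 j [-0.61  0.73  0.56  1.79 -0.52  0.79  0.13]
worlddp->tool: px [ 1.     0.002 -0.006] py [ 0.002 -1.    -0.002]
```

View pics/s24c.png

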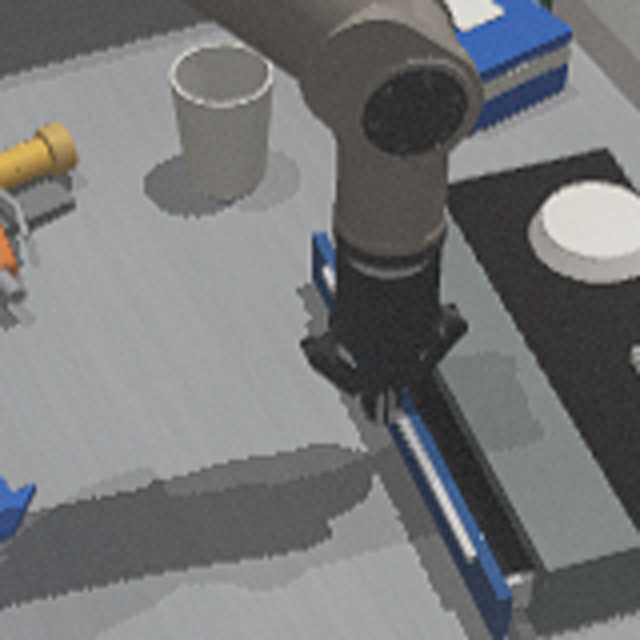

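>>> {"method": "apply_moves", "body": {"dp": [[0.06,0,0],[0.06,0,0],[0.05,0,0],[0.04,0,0],[0,0,0]], "twist": [[0,0.003,0],[0,0,0],[0,0,0],[0,0,0],[0,0,0]], "jaw": [255,255,255,255,255]}}

```text
clock: 23.1
tcp_pos: [0.6634, 0.0756, 0.2128]
orientation: [3.137, -0.151, -0.019]
contact_force: [-4.8, 0.7, 3.1]
grip_width: -0.0001
```

```bash
python3 -c "
from h import *
plan(.135,-.105,.212,'x')
grab('side','side25')
s=load('side'); crop(s,200,100,360,260,4,'s25c')"
```

```text
clk 23.10 pocketpos [ 0.1345 -0.1067] z 0.2128 tx [ 0.995 -0.096 -0.012] F [-4.8  0.7  3.1] w -0.000
total dp units [ 0.004 -0.014  0.006] m 0.002 rows>= 1.0 | twist units [0.0007 0.0057 0.0012] rows>= 1.0 j [-0.59  0.76  0.56  1.73 -0.53  0.82  0.13]
worlddp->tool: px [ 1.     0.003 -0.012] py [ 0.003 -1.    -0.002]
```

View pics/s25c.png

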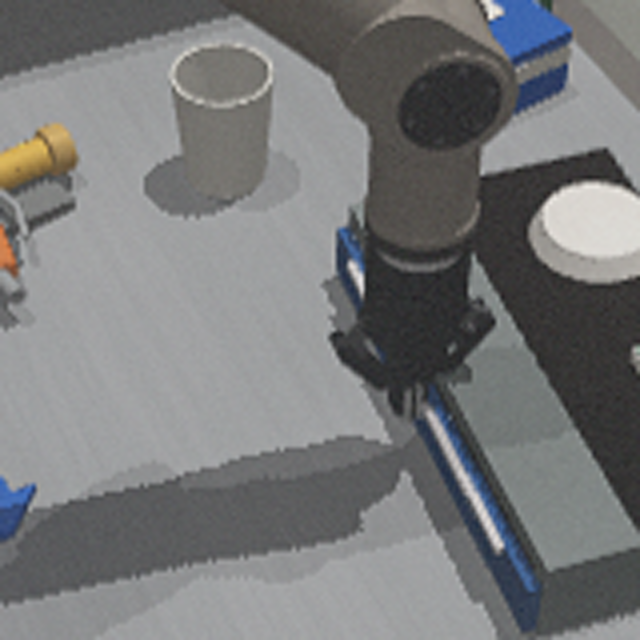

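>>> {"method": "apply_moves", "body": {"dp": [[0.025,0,0],[0.025,0,0],[0.025,0,0]], "twist": [[0,0.005,0],[0,0,0],[0,0,0]], "jaw": [255,255,255]}}

```text
clock: 23.45
tcp_pos: [0.6657, 0.0752, 0.2113]
orientation: [-3.136, 0.15, 0.041]
contact_force: [-13.7, 0.3, 11.3]
grip_width: -0.0002
```

>>> {"method": "apply_moves", "body": {"dp": [[0.025,0,0],[0.025,0,0]], "twist": [[0,0,0],[0,0,0]], "jaw": [255,255]}}

```text
clock: 23.65
tcp_pos: [0.668, 0.0748, 0.2108]
orientation: [-3.134, 0.15, 0.063]
contact_force: [-13.7, 1.3, 13.3]
grip_width: 0.0001
```

It's at the stop: 14 N against the 4 N the runners need. I'll back off and check.

>>> {"method": "apply_moves", "body": {"dp": [[-0.08,0,0],[-0.15,0,0],[-0.15,0,0],[0,0,-0.4],[0,0,-0.4],[-0.2,0.4,-0.1],[0,0.4,0],[0,0.4,0],[0,0.4,0],[0,0.4,0],[0,0,0],[0,0,0]], "twist": [[0,-0.02,0],[0,0,0],[0,0,0],[0,0,0],[0,0,0],[0,0,0],[0,0,0],[0,0,0],[0,0,0],[0,0,0],[0,0,0],[0,0,0]], "jaw": [255,255,255,255,255,255,255,255,255,255,255,255]}}

```text
clock: 24.85
tcp_pos: [0.5953, -0.1616, 0.33]
orientation: [3.136, -0.142, -0.079]
contact_force: [0.0, 0.5, 0.2]
grip_width: -0.0
```

```bash
python3 -c "
from h import *
plan(-.09,-.105,.203,'x')
for n in('top','side'): grab(n,n+'26')
s=load('side'); crop(s,220,110,350,260,4,'s26c')
s=load('top'); crop(s,170,120,350,220,4.4,'t26c')"
```

```text
clk 24.85 pocketpos [ 0.0901 -0.3494] z 0.3300 tx [ 0.995 -0.09  -0.05 ] F [0.  0.5 0.2] w -0.000
total dp units [-1.429 -2.053  1.124] m 0.329 rows>= 7.0 | twist units [0.0018 0.024  0.0039] rows>= 1.0 j [-0.33  0.55  0.68  1.79 -0.39  0.99  0.43]
worlddp->tool: px [ 0.999  0.008 -0.05 ] py [ 0.008 -1.    -0.004]
```

View pics/s26c.png

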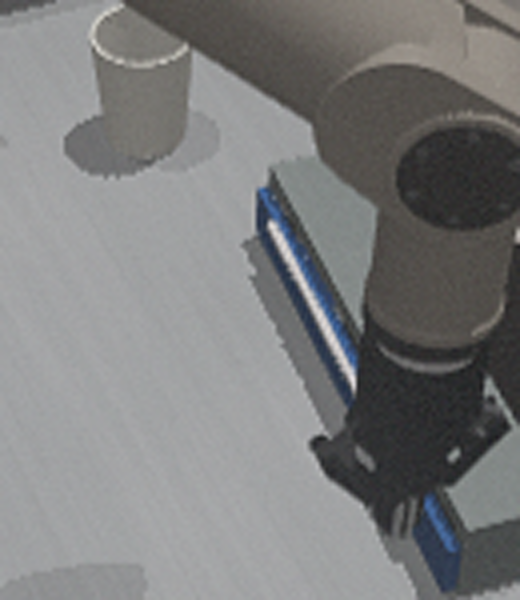

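View pics/t26c.png

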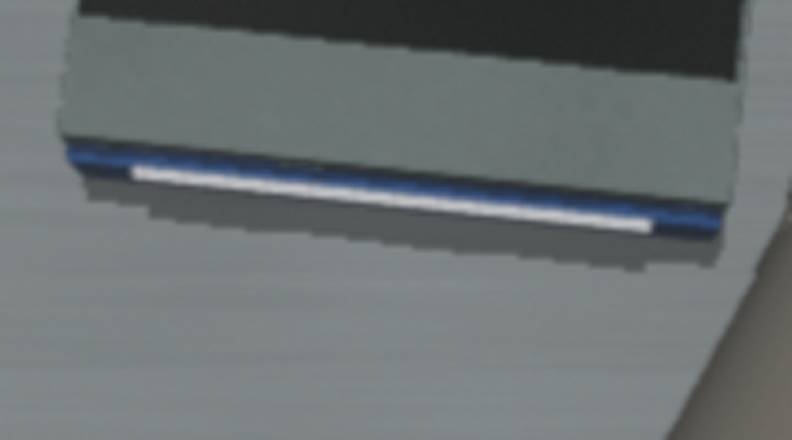

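View pics/top26.png

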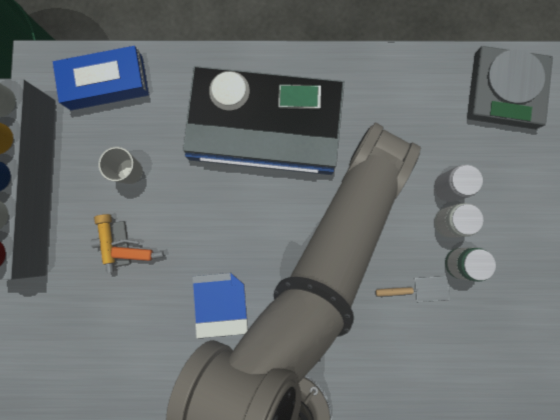

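```bash
python3 -c "
from h import *
s=load('top'); crop(s,180,145,260,175,10,'t26d'); crop(s,260,150,340,180,10,'t26e')"
```

```text
(no output)
```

View pics/t26d.png

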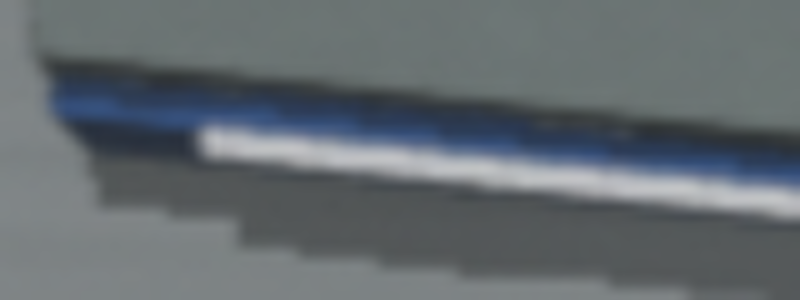

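View pics/t26e.png

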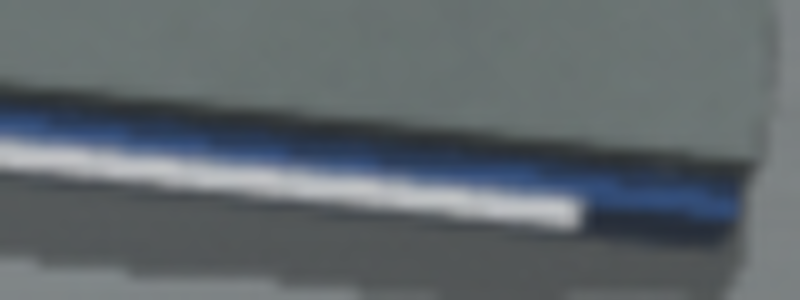

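```bash
python3 -c "
from h import *
s=load('top')
col=s['color']
for u in (200,212,225,240,275,290,305,322):
    print(u,[(v,tuple(int(c) for c in col[v,u])) for v in range(148,172) if col[v,u,2]>col[v,u,0]+18][:1], [v for v in range(145,172) if col[v,u].mean()<75][:1])
# expected rows
for u_y in (.05,0,-.1,-.2):
  print(u_y,'unit edge z.075',px(s,[*P2W(.158,u_y),.075]).round(1),'panel inner shut',px(s,[*P2W(.158,u_y),.053]).round(1),'panel outer',px(s,[*P2W(.1475,u_y),.053]).round(1))
"
```

```text
200 [(154, (46, 59, 80))] [152]
212 [(155, (45, 58, 80))] [154]
225 [(156, (46, 56, 72))] [155]
240 [(158, (50, 61, 77))] [156]
275 [(162, (42, 57, 80))] [160]
290 [(163, (42, 50, 62))] [162]
305 [(165, (44, 57, 78))] [163]
322 [(167, (43, 56, 77))] [165]
0.05 unit edge z.075 [200.6 151.8] panel inner shut [202.1 153.5] panel outer [201.6 157.3]
0 unit edge z.075 [219.2 153.6] panel inner shut [220.4 155.4] panel outer [219.9 159.2]
-0.1 unit edge z.075 [256.6 157.4] panel inner shut [257.1 159.1] panel outer [256.7 162.9]
-0.2 unit edge z.075 [294.1 161.3] panel inner shut [293.9 162.9] panel outer [293.5 166.7]
```

View pics/side26.png

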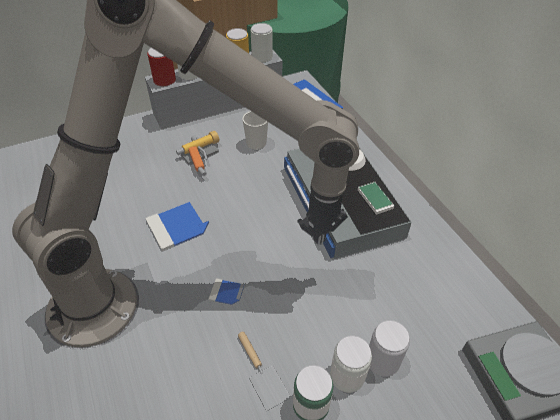

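The bystanders and both other spreaders (175,225 and 228,291) are where they started, the drawer is shut, and the arm is clear. Handing in.

```bash
python3 -c "
from bench import r
print(r.hand_in())"
```

```text
the job is handed in; nothing more can be done
None
```

I slid the middle-sized spreader along the fence into its cut-out, pressed it under the red catch, shut the drawer, and handed in at about 25 s with the arm clear.

**Last checks**
- **Spreader:** before the drawer was shut it lay flat (spine top at 0.0285 m, deck at 0.038 m), with the catch over the spine.
- **Drawer:** it met a firm stop at about 14 N, against the roughly 4 N the runners need. In the top picture the panel is within about 1 mm of the unit's front.
- **Everything else:** the spanner was still in its cut-out when last visible. The other bench items looked unmoved.

**What went less well**
- **Press force:** pressing the spine reached about 42 N at the fingertips, well over the 4 to 10 N the catch needs. That is above the 40 N limit set for the arm and gripper body, though only the fingertips touched the spine.
- **Drawer dragged early:** the same press pulled the drawer about 24 mm inwards before I shut it on purpose. I took the catch to have snapped before that, because the spine was already at its lowest. I only confirmed the catch afterwards.
- **Not visible at the end:** with the drawer shut I could not re-check the spreader or the spanner.

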